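Hang the copper lantern on the revolving cellar lantern stand

ROBOT

A 6-joint arm with a two-finger parallel gripper is mounted at the origin on the work surface. World frame = base frame: x ahead of the robot, y to its left, z up, the work surface at z = 0. Lengths are in mm, angles in rad, forces in N, time in s.
With the tool pointing down it reaches from about 350 to 875 mm from the base axis. Payload 4.2 kg.
Tool frame: the origin (TCP) lies at the very end of the fingers, on their centre line; the grasp point (between the pads) lies arm.grip_depth behind it (arm.grip_depth is the distance from the TCP to the grasp point, in mm); x points along the fingers, y is the direction in which the jaws open and shut, and the axes are right-handed (so a half turn about x gives the same grasp; the last joint's range is limited). The gripper opens to 85 mm and grips with 20 to 120 N. Pads are 22 mm wide; open, the fingers measure 114 mm over their backs; the gripper's body (76 mm by 85 mm) begins 54 mm behind the grasp point. The pads swing forward as they close: fully open they stand 13 mm farther back than shut.
Start: joints at [-0.954, 0.385, 0.008, 0, -1.194, -0.259], TCP at [218.898, -585.391, 231.312] pointing down, gripper open.
Joint ranges: [-3.14, 3.14], [-1.21, 2.06], [-1.07, 1.41], [-3.16, 2.05], [-2.99, -0.16], [-3.1, 3.1]. Speed limits (rad/s): [2.79, 2.79, 3.14, 3.14, 3.14, 3.14].

INTERFACE

Orientations are given as a unit quaternion [x, y, z, w].
In Python, from bench import arm, get_image, models gives the robot as it stands.
- The arm moves only by the tool arm_command, never from a script. Its argument "rows" is a list of rows, each an object of numbers: "dx", "dy", "dz": the shift along the tool's x, y, z in m; "wx", "wy", "wz": the turn, a rotation vector about the tool's x, y, z in degrees; "gripper": the closure, from -1 (fully open) to 1 (shut). A call has exactly 8 rows; each row is the pose to reach, as a shift and turn from the pose measured when the call began, along the tool's axes at that moment; what a row does not reach only later rows make up. A row lasts 1/10 s, in which the tool goes at most 50 mm and 8.59 degrees, less where a joint would pass 70% of its speed; a pose out of reach is approached as far as the arm can. A call with a gripper value outside its range is refused whole. The fingers move at their own pace and stop on an object; the grip force is fixed at half the most. Time passes only in rows, so rows that repeat a pose let the fingers close, or fill a call up. It gives the time, the measured TCP pose, the force and the opening at its end, in the units of the state.
- arm.read_state(): the state, without advancing time (a new reading comes with each control period).
- get_image(name): name is "scene" or "side" or "wrist"; returns a dict with "img" (480x640x3 uint8, red, green, blue), "K" (3x3 intrinsics, pixels), "rvec" (rotation vector, rad) and "tvec" (3), from world to camera coordinates, as OpenCV has them; the wrist camera has in their place "T_tool_cam" (4x4, takes a point from camera to tool coordinates, whose origin is the TCP and whose axes are the tool frame's). Camera axes: x right, y down, z forward; pixel columns grow to the right and rows downward; lengths in mm; the calibration is good to about 2 mm. A picture is of the moment at which its call begins: read the wrist's pose just before it. There is no depth.
- arm.job_done(): hands the job in, once; it reports no verdict.
Trained networks look in the newest picture that a camera, given by its name, has taken for a name from the list of things; names that differ only in an ending like _2 or _b are one class to them, and where a whole thing is asked for, a point or a joint stands for the part that bears it (a point fixed in the world has none). Each returns a list of dicts, best first, with "conf" (0 to 1); they miss things now and then, are a little off and sometimes report something else, mostly with a low value. They report only what shows in the picture. A call takes as long as a camera call. They do not tell look-alikes from the thing itself.
- models.cut_out(camera, query): "mask" (480x640 bool, what is visible of it) and "extent" ([left, top, right, bottom] in pixels, round what is visible of it).
The state is a dict: "clock": time; "joints": joint angles; "joint_vel": joint speeds; "joint_efforts": joint torques, N m; "position": TCP position; "ee_rot": TCP orientation; "contact_force": force on the tool from outside, world axes, zero at the start; "wrist_torque": the same for the moment, N m; "gripper_width": finger opening in mm.
Only numpy, scipy, OpenCV 4.12 (cv2) and the standard library are available. Lean on these libraries where they do the work, as an engineer would, in place of code of your own. Each camera call takes 0.05 s, during which the arm holds its last target.

TASK

Turn the revolving lantern stand until its empty brass hook points along the white mark on the foot, then hang the copper lantern on that hook: bring the handle over the hook, feel for the stop at the inner end, and lower the handle right down into the notch before you let go. Be gentle, never force the lantern against the hook, and leave the bottle, the cup and the bowl where they are.

Things in the scene. Friction and masses are not known exactly. Their poses are not given: they have to be found in the camera images.
- stand: Revolving lantern stand, fixed to the table: dark wooden foot 170 mm across, 16 mm high, steel post, turning head with four level arms 90 degrees apart. Three carry fixed dark lanterns with amber glass (70 mm across, 71 to 219 mm up, 140 mm from the axis); the fourth is the empty brass hook. Origin: under the foot on the post axis; -x points along the white mark, roughly to the robot; z up.
- rack (a joint): Angle (rad) of the turning head about the post. 0 (or a full turn, 6.283) when the empty hook points along the white mark; grows anticlockwise seen from above. Starts anywhere from 1.0 to 5.28, turns either way (-7 to 7) and stays where it is left. Turning takes about 0.3 N m.
- knob (a point): Centre of the round wooden turning knob on top of the head, on the post axis, 283 mm up: 44 mm diameter, 30 mm high (268 to 298 mm). Fixed to the turning head; gripped from above it turns the head.
- hook_notch (a point): Where a handle bar would rest in the notch of the empty brass hook if the hook were pushed fully in: 120 mm from the post axis, 215 mm up; turns with the head; -x points outwards along the hook, y across it. The 14 mm wide hook pulls out of the head and is clamped at an unmeasured place: the REAL notch lies 5 to 35 mm further out than this point (height and sideways place exact). The clamp holds 100 N.
- hook_run (a point): A point on top of the hook, 20 mm outward of hook_notch, 223 mm up, turning with the head; same axes. Side view, mm outward of the REAL notch centre: stop wall -13.5 to -5.5, top 241 mm up; notch -5.5 to 5.5, open above, floor 211 mm up; flat run 5.5 to 49, top 223 mm up; lip 49 to 55, top 231 mm up. Underside of the hook 199 mm up.
- front_mark (a point): The point fixed to the foot (120 mm from the post axis, 215 mm up, above the line of the white mark) at which hook_notch stands when the empty hook points along the mark.
- lantern: Loose copper lantern with green glass, 0.3 kg (0.25 to 0.38), standing upright on the table: 70 mm across, 148 mm tall. Origin: centre of its underside; z up; its handle bar lies along its y.
- lantern_handle (a point): Centre of the handle bar of the copper lantern, 144 mm above its underside, axes as the lantern. The round bar, 8 mm thick, runs along y between two upright flat straps 12 mm wide (x), outer faces 42 mm and inner faces 34 mm apart (y), from the cap (84 mm) up to 148 mm: 56 mm are open below the bar for a hook to pass along x. Grip both straps together from outside, from above.
- bottle: Bystander: upright green wine bottle, 74 mm across, 290 mm tall; origin under its base.
- cup: Bystander: blue ceramic cup, 76 mm across, 85 mm tall; origin under its base.
- bowl: Bystander: terracotta bowl, 130 mm across, 50 mm tall; origin under its base.
There are look-alikes about, which are no part of the job. There is more than one size of the lantern; the job needs the middle-sized.

How it is judged (in metres and radians):
On the way, in this order (a step that is already met when the one before it is completed fails the run):
1. the empty hook has been turned to the white mark (its notch point within 15 mm of the mark point) and stands still (horizontal distance between hook_notch and front_mark below 0.015 m and velocity of joint rack between -0.1 and 0.1 rad/s), for 0.2 s.
2. the copper lantern's handle is down in the notch of the hook while the fingers still hold it (contact force between the fingers and lantern above 1 N and contact force between lantern and stand above 0.3 N and height (world z) of lantern_handle between 0.21 and 0.219 m and x of lantern_handle in the frame of hook_notch between -0.039 and -0.001 m and y of lantern_handle in the frame of hook_notch between -0.015 and 0.015 m), for 0.2 s.
At the end, for the whole second after the job is handed in: The copper lantern hangs released and still (under 50 mm/s) and upright (within 0.25 rad) from the brass hook, its handle bar down in the notch (bar centre 210 to 219 mm up, 1 to 39 mm outward of hook_notch, within 15 mm sideways), and the hook still points along the white mark (within 25 mm) (height (world z) of lantern_handle between 0.21 and 0.219 m and x of lantern_handle in the frame of hook_notch between -0.039 and -0.001 m and y of lantern_handle in the frame of hook_notch between -0.015 and 0.015 m and angle between lantern_handle's own z axis and vertical below 0.25 rad and contact force between lantern and stand above 1 N and horizontal distance between hook_notch and front_mark below 0.025 m and linear speed of lantern below 0.05 m/s); the robot touches nothing.
It fails at once if the copper lantern is forced against the stand with more than 20 N (contact force between lantern and stand above 20 N).
It fails at once if the copper lantern is tipped more than 0.7 rad (angle between lantern_handle's own z axis and vertical above 0.7 rad).
It fails at once if the bottle, the cup or the bowl is moved more than 30 mm (distance of any of bottle, cup, bowl from where it was at the start of the episode above 0.03 m).
It also fails if it takes over 72 s, if anything falls off the work surface, if the arm or the gripper's body presses on something with over 40 N, if the wrist force passes 120 N, or if a joint passes its speed limit or range.

## Working session

There is one attempt and no reset: what is moved stays moved. The work goes in short steps, Python scripts to look and compute and a tool call to move; the robot and the scene stay as the last step left them, time stands still between calls to the robot, and variables do not carry over. Pictures are saved under pics/ and viewed, and the job is handed in when it is done.

Besides the shell and the picture viewer there is one more tool, called after "Request:" by a JSON object that holds its "name" and its "arguments", one argument or row to a line. arm_command: Moves the arm, as the interface text tells. Its arguments: {"type":"object","properties":{"rows":{"type":"array"}},"required":["rows"]}

```bash
ls; mkdir -p pics
python3 - <<'E'
from bench import arm,get_image,models
import cv2,numpy as np
s=arm.read_state(); print({k:np.round(v,3).tolist() for k,v in s.items()}); print(arm.grip_depth)
for n in ["scene","side","wrist"]:
    d=get_image(n); cv2.imwrite(f"pics/{n}0.png",d["img"][:,:,::-1])
    print(n,np.round(d["K"],1).tolist(),[ (k,np.round(d[k],3).tolist()) for k in d if k not in("img","K")])
    for q in ["stand","knob","hook_notch","lantern","bottle","cup","bowl"]:
        try: print(q,[(round(r["conf"],2),np.round(r["extent"]).tolist()) for r in models.cut_out(n,q)])
        except Exception as e: print(q,e)
print(arm.read_state()["clock"])
E
```

```text
pics
{'clock': 0.0, 'joints': [-0.954, 0.386, 0.007, -0.001, -1.194, -0.259], 'joint_vel': [-0.001, 0.0, 0.0, -0.0, 0.001, 0.001], 'joint_efforts': [-0.0, -39.229, 18.84, 4.186, -0.005, -0.0], 'position': [218.715, -584.876, 230.194], 'ee_rot': [-0.125, 0.696, 0.127, 0.696], 'contact_force': [-0.19, -0.396, -0.486], 'wrist_torque': [-0.009, 0.013, 0.004], 'gripper_width': 85.608}
18.700000000000003
scene [[471.8, 0.0, 329.8], [0.0, 471.8, 240.0], [0.0, 0.0, 1.0]] [('rvec', [0.917, 2.293, -1.237]), ('tvec', [344.787, -42.949, 1906.911])]
stand [(0.88, [213.0, 200.0, 318.0, 294.0]), (0.61, [387.0, 282.0, 413.0, 331.0])]
knob [(0.97, [212.0, 198.0, 320.0, 269.0])]
hook_notch [(0.77, [217.0, 200.0, 317.0, 274.0])]
lantern [(0.87, [388.0, 280.0, 409.0, 332.0]), (0.78, [401.0, 324.0, 423.0, 360.0]), (0.56, [317.0, 258.0, 352.0, 326.0])]
bottle []
cup [(0.73, [446.0, 315.0, 476.0, 356.0])]
bowl [(0.56, [250.0, 207.0, 279.0, 217.0]), (0.53, [384.0, 282.0, 414.0, 332.0])]
side [[532.4, 0.0, 307.7], [0.0, 532.4, 238.3], [0.0, 0.0, 1.0]] [('rvec', [0.247, -2.651, 1.464]), ('tvec', [532.726, 191.312, 1444.394])]
stand [(0.92, [224.0, 163.0, 338.0, 274.0])]
knob [(0.62, [225.0, 165.0, 338.0, 266.0])]
hook_notch [(0.74, [226.0, 168.0, 341.0, 268.0])]
lantern [(0.7, [258.0, 357.0, 282.0, 402.0]), (0.69, [294.0, 311.0, 322.0, 377.0]), (0.64, [252.0, 248.0, 288.0, 328.0])]
bottle [(0.62, [198.0, 264.0, 238.0, 378.0])]
cup [(0.97, [296.0, 387.0, 334.0, 441.0])]
bowl [(0.79, [352.0, 193.0, 388.0, 218.0])]
wrist [[391.0, 0.0, 322.9], [0.0, 391.0, 238.3], [0.0, 0.0, 1.0]] [('T_tool_cam', [[0.0, -0.318, 0.948, -141.361], [1.0, -0.002, -0.001, 0.448], [0.002, 0.948, 0.318, -82.207], [0.0, 0.0, 0.0, 1.0]])]
stand []
knob [(0.39, [322.0, 365.0, 448.0, 461.0])]
hook_notch []
lantern []
bottle []
cup []
bowl [(0.86, [322.0, 364.0, 446.0, 460.0])]
1.2
```

View pics/scene0.png

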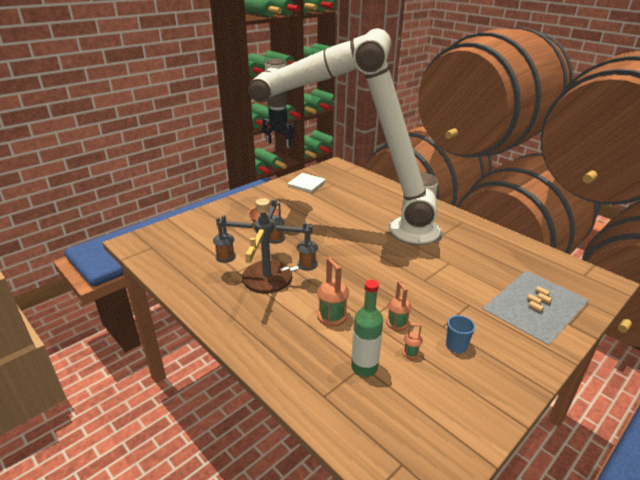

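View pics/side0.png

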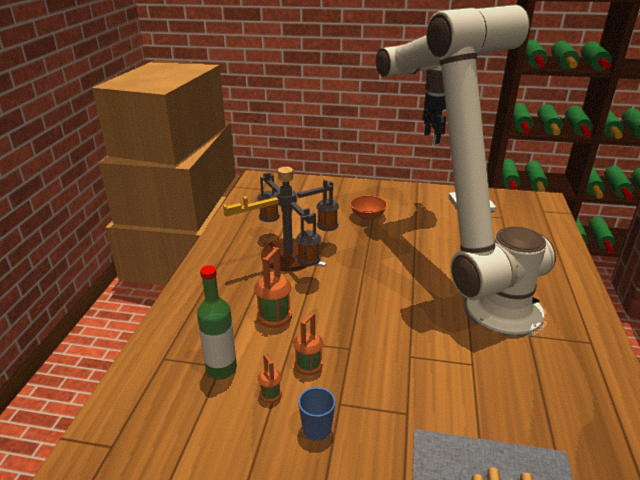

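View pics/wrist0.png

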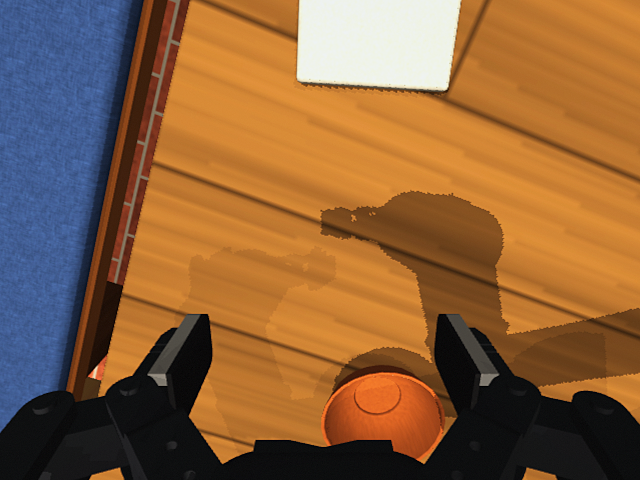

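Copper lanterns: large at scene (333,295)/side (273,290), middle at scene (399,308)/side (308,345), small at scene (413,343)/side (269,382). The middle-sized one is the target. The empty brass hook points away from the robot, toward +y and a bit −x in scene (257,243). I'll enlarge both areas next.

```bash
cat > h.py <<'E'
import numpy as np,cv2
from scipy.spatial.transform import Rotation as R
from scipy.optimize import least_squares
CAM={"scene":(np.array([[471.8,0,329.8],[0,471.8,240.],[0,0,1]]),None,None)}
def proj(d,P):
    return cv2.projectPoints(np.float64(P).reshape(-1,1,3),d["rvec"],d["tvec"],d["K"],None)[0].reshape(-1,2)
def P34(d):
    return d["K"]@np.c_[cv2.Rodrigues(np.float64(d["rvec"]))[0],np.float64(d["tvec"]).reshape(3)]
def wristext(d,s):
    """adds rvec,tvec of wrist cam"""
    T=np.eye(4);T[:3,:3]=R.from_quat(s["ee_rot"]).as_matrix();T[:3,3]=s["position"]
    C=np.linalg.inv(T@np.array(d["T_tool_cam"])); d["rvec"]=cv2.Rodrigues(C[:3,:3])[0]; d["tvec"]=C[:3,3]; return d
def tri(ds,uvs):
    A=[]
    for d,uv in zip(ds,uvs):
        P=P34(d);A+= [uv[0]*P[2]-P[0],uv[1]*P[2]-P[1]]
    X=np.linalg.svd(np.array(A))[2][-1];X=X[:3]/X[3]
    return X,[np.round(proj(d,X)[0]-uv,1).tolist() for d,uv in zip(ds,uvs)]
def onz(d,uv,z):
    Rm=cv2.Rodrigues(np.float64(d["rvec"]))[0];t=np.float64(d["tvec"]).reshape(3)
    c=-Rm.T@t;r=Rm.T@np.linalg.inv(d["K"])@np.array([uv[0],uv[1],1.])
    return c+r*(z-c[2])/r[2]
def crop(d,x0,y0,x1,y1,f,name):
    im=cv2.resize(d["img"][y0:y1,x0:x1],None,fx=f,fy=f,interpolation=cv2.INTER_CUBIC)
    cv2.imwrite(name,im[:,:,::-1])
E
python3 - <<'E'
from h import *; import pickle
from bench import get_image
D={n:get_image(n) for n in("scene","side")}
pickle.dump(D,open("d0.pkl","wb"))
crop(D["scene"],200,190,330,300,6,"pics/sc_stand.png")
crop(D["side"],215,155,345,280,4,"pics/si_stand.png")
a=cv2.resize(D["scene"]["img"][250:380,310:440],None,fx=3,fy=3);b=cv2.resize(D["side"]["img"][230:415,190:320],(390,390*185//130))
h=max(a.shape[0],b.shape[0]);a=cv2.copyMakeBorder(a,0,h-a.shape[0],0,0,cv2.BORDER_CONSTANT)
cv2.imwrite("pics/lan.png",np.hstack([a,b])[:,:,::-1])
E
```

```text
(no output)
```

View pics/sc_stand.png

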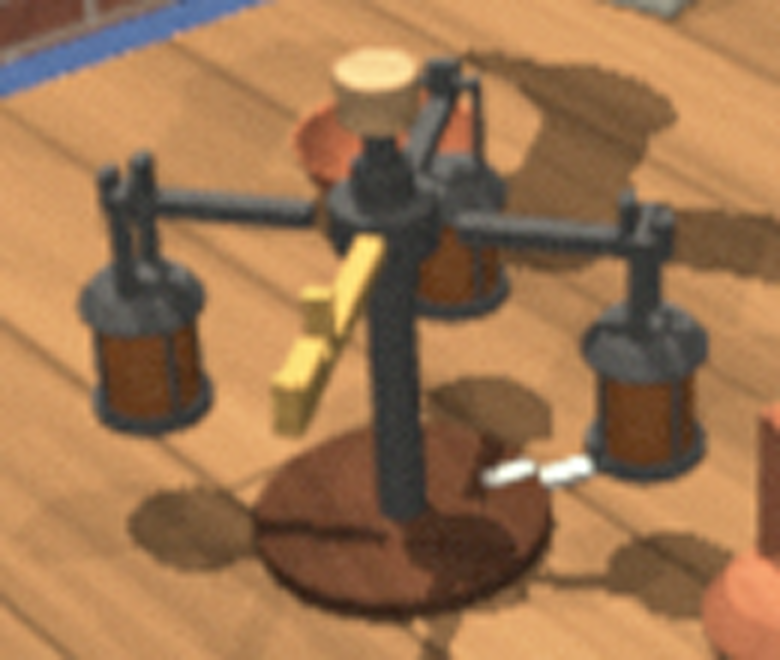

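View pics/si_stand.png

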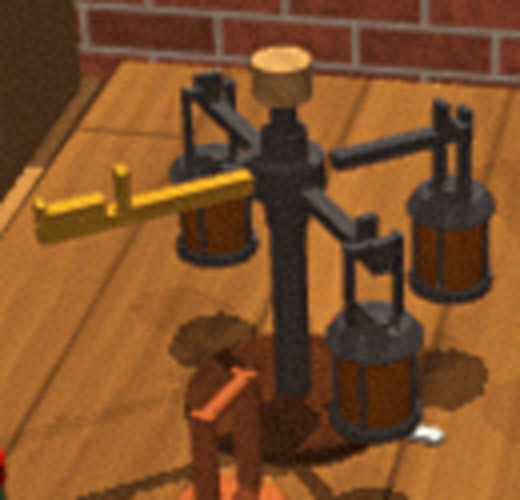

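View pics/lan.png

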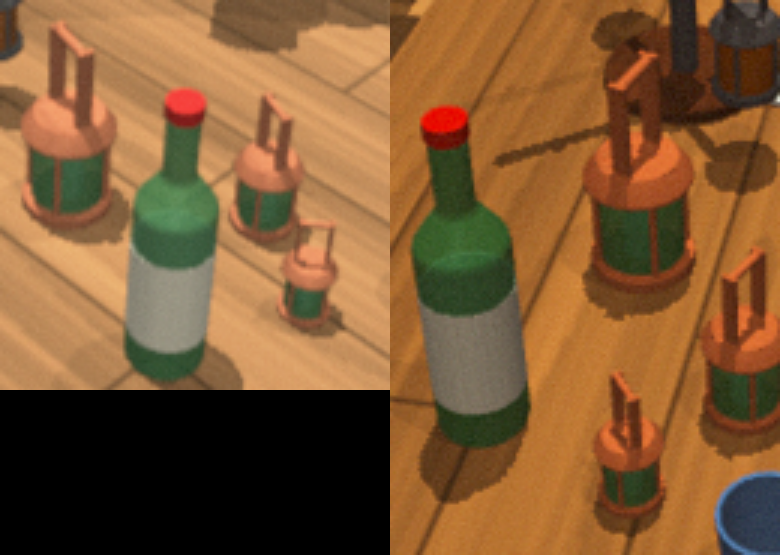

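Run:
```python
from h import *; import pickle
D=pickle.load(open("d0.pkl","rb"));S,I=D["scene"],D["side"]
sc=lambda x,y:np.array([200+x/6-.4,190+y/6-.4]); si=lambda x,y:np.array([215+x/4-.4,155+y/4-.4])
ls=lambda x,y:np.array([310+x/3,250+y/3]); li=lambda x,y:np.array([190+(x-390)/3,230+y/3])
def p(n,a,b): X,e=tri([S,I],[a,b]);print(n,np.round(X,1),e);return X
k=p("knobtop",sc(376,68),si(282,60))
tip=p("lip",sc(287,380),si(40,205))
p("stoptop",sc(316,292),si(122,170))
p("lanbar far",ls(268,98),li(760,254)); p("lanbar near",ls(287,122),li(728,283))
p("lan x",ls(268,98),li(728,283))
p("lan base",ls(264,232),li(741,422))
p("bigtop",ls(56,28),li(655,58)); p("smalltop",ls(315,224),li(622,383))
print("foot",onz(S,sc(402,518),16), onz(I,si(293,395),16))
print("mark",onz(S,sc(510,472),16),onz(S,sc(565,470),16),onz(S,sc(590,467),0),onz(S,sc(487,480),16),onz(I,si(428,434),16))
t=np.linspace(0,2*np.pi,9)[:-1]
```

```text
knobtop [ 634.2 -151.3  295.9] [[0.0, 0.2], [0.0, -0.2]]
lip [781.8 -32.9 228.6] [[0.1, 0.3], [0.1, -0.3]]
stoptop [734.1 -73.8 238.7] [[0.0, 0.2], [0.0, -0.1]]
lanbar far [473.7 279.7 140.7] [[-0.1, -0.3], [-0.1, 0.3]]
lanbar near [491.  316.7 141.5] [[-0.0, -0.1], [-0.1, 0.1]]
lan x [491.  300.4 142.6] [[1.8, 4.9], [1.3, -5.0]]
lan base [485.3 304.3 -13.8] [[0.1, 0.2], [0.1, -0.2]]
bigtop [596.  106.7 193.2] [[-0.1, -0.4], [-0.1, 0.4]]
smalltop [552.6 400.7 108.8] [[-0.2, -0.6], [-0.3, 0.6]]
foot [ 642.96902989 -141.78847568   16.        ] [ 632.75164085 -139.48677551   16.        ]
mark [ 570.11377541 -134.40345073   16.        ] [ 545.44362577 -114.37845161   16.        ] [ 518.67218939 -123.4915738     0.        ] [ 584.82225865 -137.35484074   16.        ] [ 520.27017069 -105.3632048    16.        ]
```

```bash
cat >> h.py <<'E'
def down(phi):
    """tool x down, tool y (jaw) at world angle phi deg"""
    p=np.radians(phi);y=np.array([np.cos(p),np.sin(p),0]);x=np.array([0,0,-1.]);return np.c_[x,y,np.cross(x,y)]
def go(s,pos,phi):
    M=R.from_quat(s["ee_rot"]).as_matrix()
    d=M.T@(np.array(pos,float)-s["position"])/1000; w=R.from_matrix(M.T@down(phi)).as_rotvec(degrees=True)
    print("go",pos,phi,"d",np.round(d,4),"w",np.round(w,2))
def st():
    from bench import arm
    s=arm.read_state();M=R.from_quat(s["ee_rot"]).as_matrix()
    print("t",round(s["clock"],2),"pos",np.round(s["position"],1),"phi",np.round(np.degrees(np.arctan2(M[1,1],M[0,1])),2),"tilt",np.round(M[2],3),"q",np.round(s["joints"],2),"F",np.round(s["contact_force"],1),"w",round(s["gripper_width"],1))
    return s
E
python3 - <<'E'
from h import *
s=st();print(np.round(R.from_quat(s["ee_rot"]).as_matrix(),3))
for phi in(-90,-60,-130,0,90): go(s,(634,-151,390),phi)
E
```

```text
t 1.3 pos [ 218.9 -585.4  231.3] phi 110.5 tilt [-1. -0.  0.] q [-0.95  0.38  0.01  0.   -1.19 -0.26] F [0.3 1.3 0. ] w 85.3
[[ 0.    -0.35   0.937]
 [-0.     0.937  0.35 ]
 [-1.    -0.     0.   ]]
go (634, -151, 390) -90 d [-0.1587  0.2615  0.5409] w [-159.5   -0.     0. ]
go (634, -151, 390) -60 d [-0.1587  0.2615  0.5409] w [170.5   0.    0. ]
go (634, -151, 390) -130 d [-0.1587  0.2615  0.5409] w [-119.5   -0.     0. ]
go (634, -151, 390) 0 d [-0.1587  0.2615  0.5409] w [110.5   0.    0. ]
go (634, -151, 390) 90 d [-0.1587  0.2615  0.5409] w [20.5  0.   0. ]
```

Request:
{"name": "arm_command", "arguments": {
  "rows": [
    {"dx": -0.08,"dy": 0.02,"dz": 0.04,"gripper": -1},
    {"dx": -0.159,"dy": 0.2615,"dz": 0.541,"gripper": -1},
    {"dx": -0.159,"dy": 0.2615,"dz": 0.541,"gripper": -1},
    {"dx": -0.159,"dy": 0.2615,"dz": 0.541,"gripper": -1},
    {"dx": -0.159,"dy": 0.2615,"dz": 0.541,"gripper": -1},
    {"dx": -0.159,"dy": 0.2615,"dz": 0.541,"gripper": -1},
    {"dx": -0.159,"dy": 0.2615,"dz": 0.541,"gripper": -1},
    {"dx": -0.159,"dy": 0.2615,"dz": 0.541,"gripper": -1}
  ]
}}

```text
validation failed for argument at $.ro...
```

Run:
```python
from h import *
s=st()
go(s,(634,-151,390),105)
```

```text
t 1.3 pos [ 218.9 -585.4  231.3] phi 110.5 tilt [-1. -0.  0.] q [-0.95  0.38  0.01  0.   -1.19 -0.26] F [0.3 1.3 0. ] w 85.3
go (634, -151, 390) 105 d [-0.1587  0.2615  0.5409] w [5.5 0.  0. ]
```

Request:
{"name": "arm_command", "arguments": {
  "rows": [
    {"dx": -0.08,"dy": 0.02,"dz": 0.04,"wx": 0,"wy": 0,"wz": 0,"gripper": -1},
    {"dx": -0.159,"dy": 0.2615,"dz": 0.541,"wx": 5.5,"wy": 0,"wz": 0,"gripper": -1},
    {"dx": -0.159,"dy": 0.2615,"dz": 0.541,"wx": 5.5,"wy": 0,"wz": 0,"gripper": -1},
    {"dx": -0.159,"dy": 0.2615,"dz": 0.541,"wx": 5.5,"wy": 0,"wz": 0,"gripper": -1},
    {"dx": -0.159,"dy": 0.2615,"dz": 0.541,"wx": 5.5,"wy": 0,"wz": 0,"gripper": -1},
    {"dx": -0.159,"dy": 0.2615,"dz": 0.541,"wx": 5.5,"wy": 0,"wz": 0,"gripper": -1},
    {"dx": -0.159,"dy": 0.2615,"dz": 0.541,"wx": 5.5,"wy": 0,"wz": 0,"gripper": -1},
    {"dx": -0.159,"dy": 0.2615,"dz": 0.541,"wx": 5.5,"wy": 0,"wz": 0,"gripper": -1}
  ]
}}

```text
clock: 2.1
position: [473.8, -317.8, 344.4]
ee_rot: [-0.093, 0.701, 0.092, 0.701]
contact_force: [0.9, -1.0, -1.0]
gripper_width: 85.3
```

Run:
```python
from h import *
s=st()
go(s,(634,-151,390),105)
```

```text
t 2.1 pos [ 473.8 -317.8  344.4] phi 105.01 tilt [-1.    -0.     0.001] q [-0.31  0.23  0.07  0.   -1.41 -1.  ] F [ 0.9 -1.  -1. ] w 85.3
go (634, -151, 390) 105 d [-0.0455  0.1196  0.198 ] w [0.01 0.03 0.03]
```

Request:
{"name": "arm_command", "arguments": {
  "rows": [
    {"dx": -0.04,"dy": 0.12,"dz": 0.198,"wx": 0,"wy": 0,"wz": 0,"gripper": -1},
    {"dx": -0.04,"dy": 0.12,"dz": 0.198,"wx": 0,"wy": 0,"wz": 0,"gripper": -1},
    {"dx": -0.04,"dy": 0.12,"dz": 0.198,"wx": 0,"wy": 0,"wz": 0,"gripper": -1},
    {"dx": -0.04,"dy": 0.12,"dz": 0.198,"wx": 0,"wy": 0,"wz": 0,"gripper": -1},
    {"dx": -0.04,"dy": 0.12,"dz": 0.198,"wx": 0,"wy": 0,"wz": 0,"gripper": -1},
    {"dx": -0.04,"dy": 0.12,"dz": 0.198,"wx": 0,"wy": 0,"wz": 0,"gripper": -1},
    {"dx": -0.04,"dy": 0.12,"dz": 0.198,"wx": 0,"wy": 0,"wz": 0,"gripper": -1},
    {"dx": -0.04,"dy": 0.12,"dz": 0.198,"wx": 0,"wy": 0,"wz": 0,"gripper": -1}
  ]
}}

```text
clock: 2.9
position: [633.3, -151.3, 384.4]
ee_rot: [-0.092, 0.701, 0.092, 0.701]
contact_force: [0.0, -0.3, -0.4]
gripper_width: 85.2
```

Run:
```python
from h import *; import pickle
from bench import get_image
s=st(); d=get_image("wrist"); wristext(d,s); pickle.dump(d,open("w1.pkl","wb"))
cv2.imwrite("pics/w1.png",d["img"][:,:,::-1])
print(proj(d,[(634,-151,296),(782,-33,229),(570,-134,16)]))
```

```text
t 2.9 pos [ 633.3 -151.3  384.4] phi 104.97 tilt [-1.    -0.001  0.   ] q [ 0.01  0.38  0.37  0.   -1.56 -1.32] F [ 0.  -0.3 -0.4] w 85.2
[[322.84787948 247.16460538]
 [404.95105598 398.39361827]
 [349.20806497 128.43751869]]
```

View pics/w1.png

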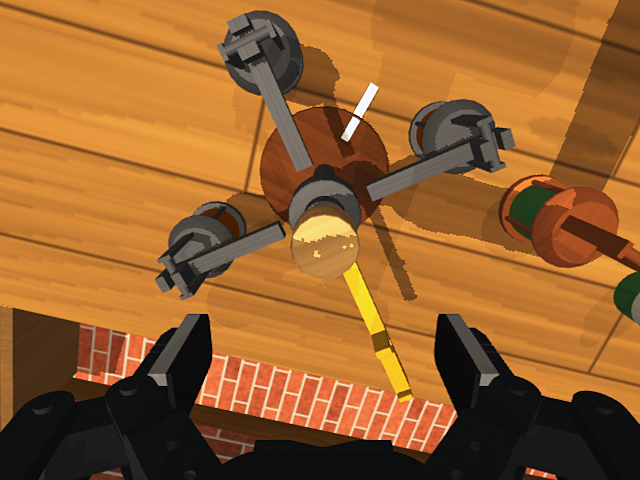

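Run:
```python
from h import *; import pickle
d=pickle.load(open("w1.pkl","rb"))
crop(d,250,70,450,420,2,"pics/w1c.png")
crop(d,270,180,390,300,5,"pics/w1k.png")
for uv in[(346,138),(374,86)]:
  for z in(0,16): print(uv,z,onz(d,uv,z))
```

```text
(346, 138) 0 [ 583.15307374 -133.51935557    0.        ]
(346, 138) 16 [ 582.25827497 -134.69168498   16.        ]
(374, 86) 0 [ 513.22404331 -116.97009736    0.        ]
(374, 86) 16 [ 514.45718683 -118.64602115   16.        ]
```

View pics/w1c.png

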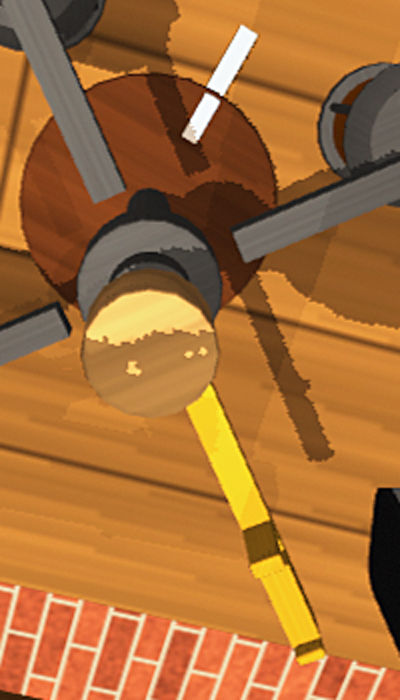

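View pics/w1k.png

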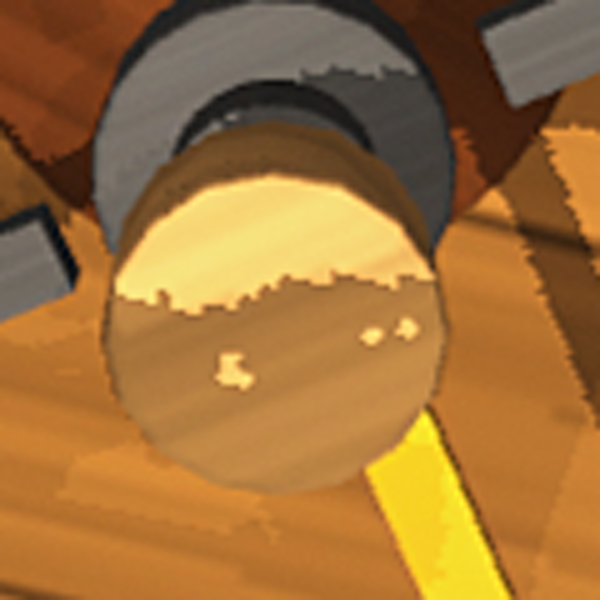

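Run:
```python
from h import *; import pickle
d=pickle.load(open("w1.pkl","rb"))
k=onz(d,(325,247),298);print(k)
u=lambda x,y:(250+x/2,70+y/2)
a=onz(d,u(203,405),223);b=onz(d,u(312,655),231)
def an(v):return np.degrees(np.arctan2(v[1],v[0])),np.hypot(v[0],v[1])
print(a,b,an((b-a)[:2]),an((b-k)[:2]),an((a-k)[:2]))
i=onz(d,u(191,135),16);o=onz(d,u(248,31),16)
print(an((o-i)[:2]),an((o-k)[:2]),an((i-k)[:2]))
s0={"ee_rot":R.from_matrix(down(104.97)).as_quat(),"position":np.array([633.3,-151.3,384.4])}
go(s0,(634,-150.8,268),104.97)
```

```text
[ 632.85477708 -149.9232227   298.        ]
[ 675.20557035 -115.20518354  223.        ] [779.25831489 -33.32671637 231.        ] (np.float64(38.198990457486374), np.float64(132.40489807280224)) (np.float64(38.53399050718249), np.float64(187.1596675931588)) (np.float64(39.343976688798016), np.float64(54.76250481624451))
(np.float64(166.21869261150144), np.float64(69.92737838018695)) (np.float64(165.3424675586216), np.float64(122.94066482905988)) (np.float64(164.1870594829795), np.float64(53.03224599909739))
go (634, -150.8, 268) 104.97 d [0.1164 0.0003 0.0008] w [-0. -0.  0.]
```

Request:
{"name": "arm_command", "arguments": {
  "rows": [
    {"dx": 0.03,"dy": 0.0005,"dz": 0.0005,"wx": 0,"wy": 0,"wz": 0,"gripper": -1},
    {"dx": 0.06,"dy": 0.0005,"dz": 0.0005,"wx": 0,"wy": 0,"wz": 0,"gripper": -1},
    {"dx": 0.09,"dy": 0.0005,"dz": 0.0005,"wx": 0,"wy": 0,"wz": 0,"gripper": -1},
    {"dx": 0.12,"dy": 0.0005,"dz": 0.0005,"wx": 0,"wy": 0,"wz": 0,"gripper": -1},
    {"dx": 0.12,"dy": 0.0005,"dz": 0.0005,"wx": 0,"wy": 0,"wz": 0,"gripper": -1},
    {"dx": 0.12,"dy": 0.0005,"dz": 0.0005,"wx": 0,"wy": 0,"wz": 0,"gripper": 1},
    {"dx": 0.12,"dy": 0.0005,"dz": 0.0005,"wx": 0,"wy": 0,"wz": 0,"gripper": 1},
    {"dx": 0.12,"dy": 0.0005,"dz": 0.0005,"wx": 0,"wy": 0,"wz": 0,"gripper": 1}
  ]
}}

```text
clock: 3.75
position: [634.1, -150.5, 267.1]
ee_rot: [-0.092, 0.7, 0.092, 0.703]
contact_force: [-8.8, 28.2, 21.5]
gripper_width: 44.1
```

Run:
```python
from h import *
s=st()
```

```text
t 3.75 pos [ 634.1 -150.5  267.1] phi 104.93 tilt [-1.    -0.     0.004] q [ 0.01  0.41  0.14 -0.   -1.29 -1.32] F [-8.8 28.2 21.5] w 44.1
```

Request:
{"name": "arm_command", "arguments": {
  "rows": [
    {"dx": -0.001,"dy": 0.001,"dz": 0,"wx": 0,"wy": 0,"wz": 0,"gripper": 1},
    {"dx": -0.002,"dy": 0.001,"dz": 0,"wx": 0,"wy": 0,"wz": 0,"gripper": 1},
    {"dx": -0.002,"dy": 0.001,"dz": 0,"wx": -2,"wy": 0,"wz": 0,"gripper": 1},
    {"dx": -0.002,"dy": 0.001,"dz": 0,"wx": -6,"wy": 0,"wz": 0,"gripper": 1},
    {"dx": -0.002,"dy": 0.001,"dz": 0,"wx": -10,"wy": 0,"wz": 0,"gripper": 1},
    {"dx": -0.002,"dy": 0.001,"dz": 0,"wx": -14,"wy": 0,"wz": 0,"gripper": 1},
    {"dx": -0.002,"dy": 0.001,"dz": 0,"wx": -16,"wy": 0,"wz": 0,"gripper": 1},
    {"dx": -0.002,"dy": 0.001,"dz": 0,"wx": -16,"wy": 0,"wz": 0,"gripper": 1}
  ]
}}

```text
clock: 4.55
position: [634.0, -150.1, 267.6]
ee_rot: [-0.189, 0.68, 0.189, 0.683]
contact_force: [4.6, -4.5, -7.6]
gripper_width: 42.8
```

Run:
```python
from h import *
from bench import get_image
s=st();print(s["wrist_torque"])
d=get_image("wrist");cv2.imwrite("pics/w2.png",d["img"][:,:,::-1])
```

```text
t 4.55 pos [ 634.  -150.1  267.6] phi 120.94 tilt [-1.    -0.001  0.003] q [ 0.01  0.41  0.14 -0.   -1.3  -1.05] F [ 4.6 -4.5 -7.6] w 42.8
[-0.73935837 -0.7765386   0.23837427]
```

View pics/w2.png

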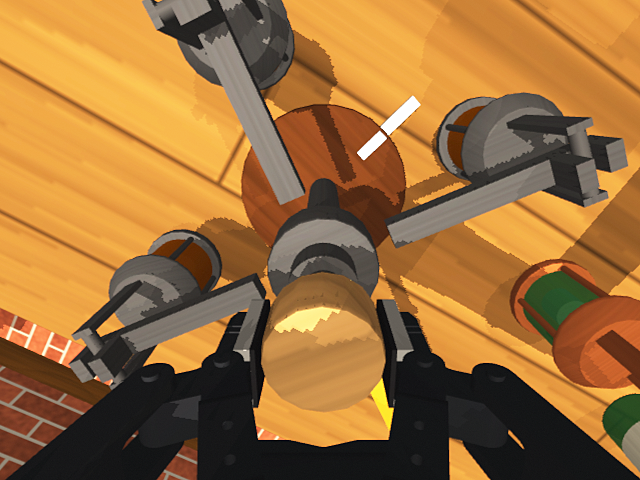

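Request:
{"name": "arm_command", "arguments": {
  "rows": [
    {"dx": 0,"dy": 0,"dz": 0,"wx": -5,"wy": 0,"wz": 0,"gripper": 1},
    {"dx": 0,"dy": 0,"dz": 0,"wx": -12,"wy": 0,"wz": 0,"gripper": 1},
    {"dx": 0,"dy": 0,"dz": 0,"wx": -20,"wy": 0,"wz": 0,"gripper": 1},
    {"dx": 0,"dy": 0,"dz": 0,"wx": -28,"wy": 0,"wz": 0,"gripper": 1},
    {"dx": 0,"dy": 0,"dz": 0,"wx": -36,"wy": 0,"wz": 0,"gripper": 1},
    {"dx": 0,"dy": 0,"dz": 0,"wx": -44,"wy": 0,"wz": 0,"gripper": 1},
    {"dx": 0,"dy": 0,"dz": 0,"wx": -52,"wy": 0,"wz": 0,"gripper": 1},
    {"dx": 0,"dy": 0,"dz": 0,"wx": -58,"wy": 0,"wz": 0,"gripper": 1}
  ]
}}

```text
clock: 5.4
position: [634.5, -150.4, 267.6]
ee_rot: [-0.497, 0.503, 0.495, 0.505]
contact_force: [4.3, -1.3, -2.7]
gripper_width: 43.0
```

Run:
```python
from h import *
from bench import get_image
s=st();print(s["wrist_torque"])
d=get_image("scene");crop(d,190,180,350,300,4,"pics/s3.png")
```

```text
t 5.4 pos [ 634.5 -150.4  267.6] phi 179.11 tilt [-1.    -0.004  0.001] q [ 0.01  0.41  0.14 -0.   -1.29 -0.03] F [ 4.3 -1.3 -2.7] w 43.0
[-0.40731153 -0.24273466 -0.47114583]
```

View pics/s3.png

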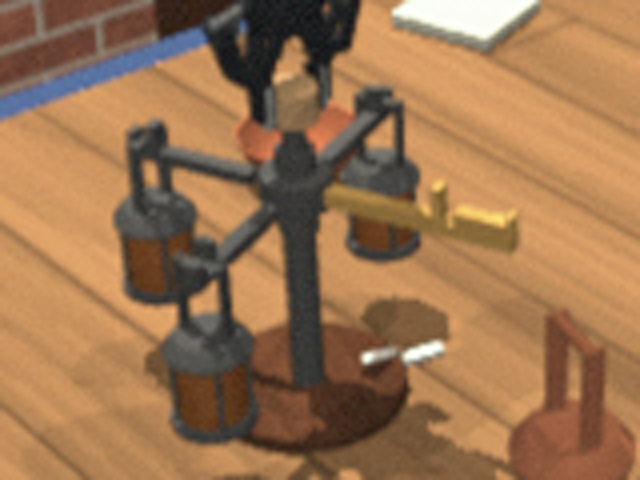

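Request:
{"name": "arm_command", "arguments": {
  "rows": [
    {"dx": 0,"dy": 0,"dz": 0,"wx": -5,"wy": 0,"wz": 0,"gripper": 1},
    {"dx": 0,"dy": 0,"dz": 0,"wx": -13,"wy": 0,"wz": 0,"gripper": 1},
    {"dx": 0,"dy": 0,"dz": 0,"wx": -21,"wy": 0,"wz": 0,"gripper": 1},
    {"dx": 0,"dy": 0,"dz": 0,"wx": -29,"wy": 0,"wz": 0,"gripper": 1},
    {"dx": 0,"dy": 0,"dz": 0,"wx": -37,"wy": 0,"wz": 0,"gripper": 1},
    {"dx": 0,"dy": 0,"dz": 0,"wx": -45,"wy": 0,"wz": 0,"gripper": 1},
    {"dx": 0,"dy": 0,"dz": 0,"wx": -51,"wy": 0,"wz": 0,"gripper": 1},
    {"dx": 0,"dy": 0,"dz": 0,"wx": -53,"wy": 0,"wz": 0,"gripper": 1}
  ]
}}

```text
clock: 6.25
position: [635.5, -150.6, 267.5]
ee_rot: [0.671, -0.227, -0.667, -0.228]
contact_force: [4.0, -0.3, -4.3]
gripper_width: 42.3
```

Run:
```python
from h import *; import pickle
from bench import get_image
s=st()
D={n:get_image(n) for n in("scene","side")}; pickle.dump(D,open("d4.pkl","wb"))
crop(D["scene"],230,190,360,300,6,"pics/sc4.png")
crop(D["side"],225,155,365,280,5,"pics/si4.png")
```

```text
t 6.25 pos [ 635.5 -150.6  267.5] phi -127.59 tilt [-1.    -0.003 -0.005] q [ 0.01  0.41  0.14  0.   -1.29  0.9 ] F [ 4.  -0.3 -4.3] w 42.3
```

View pics/sc4.png

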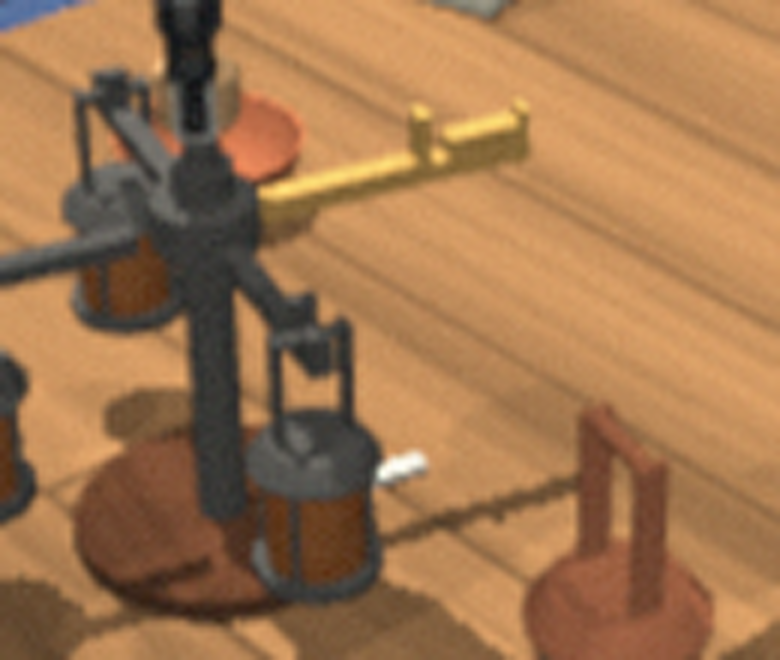

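View pics/si4.png

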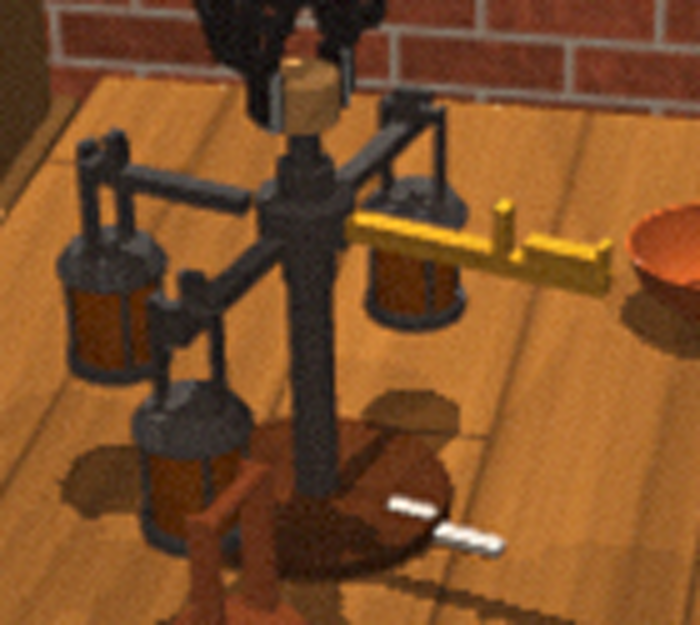

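Run:
```python
from h import *; import pickle
D=pickle.load(open("d4.pkl","rb"));S,I=D["scene"],D["side"]
sc=lambda x,y:np.array([230+x/6-.4,190+y/6-.4]); si=lambda x,y:np.array([225+x/5-.4,155+y/5-.4])
A=np.array([633.5,-150.5])
def an(v):return np.round((np.degrees(np.arctan2(v[1],v[0])),np.hypot(v[0],v[1])),1)
def p(n,a,b): X,e=tri([S,I],[a,b]);print(n,np.round(X,1),e,an(X[:2]-A));return X
p("lip",sc(520,106),si(606,243));p("stop",sc(421,112),si(504,207));
for z,q in((16,(393,503)),(16,(435,517)),(0,(438,530)),(0,(500,545))):
  X=onz(I,si(*q),z);print(X,an(X[:2]-A))
for z,q in((0,(420,462)),(0,(385,478))):
  X=onz(S,sc(*q),z);print(X,an(X[:2]-A))
X1=onz(I,si(315,490),16);print("postbase",X1)
```

```text
lip [ 451.9 -102.2  228.4] [[-0.1, -0.4], [-0.1, 0.3]] [165.1 187.9]
stop [ 511.7 -116.7  239.3] [[0.0, 0.0], [0.0, -0.0]] [164.5 126.4]
[ 583.60522184 -137.66603419   16.        ] [165.6  51.5]
[ 555.14190963 -127.0479583    16.        ] [163.3  81.8]
[ 555.14000713 -136.38094862    0.        ] [169.8  79.6]
[ 514.61167173 -127.02279742    0.        ] [168.8 121.2]
[ 511.03257466 -123.27183576    0.        ] [167.5 125.5]
[ 536.63263838 -125.16110213    0.        ] [165.3 100.1]
postbase [ 634.45762137 -143.4647412    16.        ]
```

Run:
```python
from h import *; import pickle
D=pickle.load(open("d0.pkl","rb"));S,I=D["scene"],D["side"]
print("bottle cap",tri([S,I],[(371.5,286),(208.5,271)])); print("cup",onz(I,(317,432),0),onz(S,(460,347),0))
s=st(); go(s,(635.5,-150.6,345),-127.6); go(s,(482,298,330),-115)
```

```text
bottle cap (array([685.90232468, 345.20190616, 281.98142231]), [[-0.3, -0.8], [-0.3, 0.7]])
cup [428.7249524  483.92599091   0.        ] [ 4.29820159e+02  4.86208892e+02 -1.13686838e-13]
t 6.35 pos [ 635.5 -150.6  267.5] phi -127.63 tilt [-1.    -0.003 -0.005] q [ 0.01  0.41  0.14  0.   -1.29  0.9 ] F [ 4.4 -1.6 -5.8] w 42.6
go (635.5, -150.6, 345) -127.6 d [-0.0775 -0.0002 -0.0004] w [-0.03 -0.27  0.17]
go (482, 298, 330) -115 d [-0.0636 -0.2617  0.3951] w [-12.63  -0.28   0.14]
```

Request:
{"name": "arm_command", "arguments": {
  "rows": [
    {"dx": 0,"dy": 0,"dz": 0,"wx": 0,"wy": 0,"wz": 0,"gripper": -1},
    {"dx": 0,"dy": 0,"dz": 0,"wx": 0,"wy": 0,"wz": 0,"gripper": -1},
    {"dx": 0,"dy": 0,"dz": 0,"wx": 0,"wy": 0,"wz": 0,"gripper": -1},
    {"dx": 0,"dy": 0,"dz": 0,"wx": 0,"wy": 0,"wz": 0,"gripper": -1},
    {"dx": -0.04,"dy": 0,"dz": 0,"wx": 0,"wy": 0,"wz": 0,"gripper": -1},
    {"dx": -0.08,"dy": 0,"dz": 0,"wx": 0,"wy": 0,"wz": 0,"gripper": -1},
    {"dx": -0.09,"dy": -0.022,"dz": 0.032,"wx": -3,"wy": 0,"wz": 0,"gripper": -1},
    {"dx": -0.09,"dy": -0.05,"dz": 0.075,"wx": -6,"wy": 0,"wz": 0,"gripper": -1}
  ]
}}

```text
clock: 7.15
position: [607.4, -66.9, 360.0]
ee_rot: [0.684, -0.192, -0.676, -0.194]
contact_force: [1.4, 1.2, -0.3]
gripper_width: 85.4
```

Run:
```python
from h import *; import pickle
from bench import get_image
s=st(); go(s,(482,298,330),-115)
D={n:get_image(n) for n in("scene","side","wrist")}; wristext(D["wrist"],s);pickle.dump(D,open("d5.pkl","wb"))
cv2.imwrite("pics/w5.png",D["wrist"]["img"][:,:,::-1])
```

```text
t 7.15 pos [607.4 -66.9 360. ] phi -121.73 tilt [-1.    -0.005 -0.01 ] q [ 0.16  0.3   0.2   0.   -1.46  0.86] F [ 1.4  1.2 -0.3] w 85.4
go (482, 298, 330) -115 d [ 0.0284 -0.2443  0.2989] w [-6.74 -0.57  0.27]
```

View pics/w5.png

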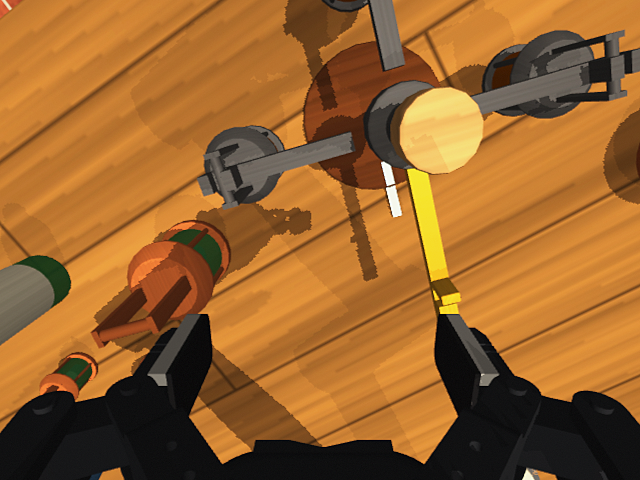

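Run:
```python
from h import *; import pickle
D=pickle.load(open("d5.pkl","rb"));W=D["wrist"]
crop(W,350,70,500,330,2,"pics/w5c.png")
def an(v):return np.round((np.degrees(np.arctan2(v[1],v[0])),np.hypot(v[0],v[1])),1)
k=onz(W,(441,130),298)
m0=onz(W,(388,167),16);m1=onz(W,(397,213),0)
h0=onz(W,(419,174),223);h1=onz(W,(441,283),223)
print(k,m0,m1,h0,h1);print(an((m1-k)[:2]),an((m1-m0)[:2]),an((h1-k)[:2]),an((h1-h0)[:2]))
```

```text
[ 636.48689971 -154.52363476  298.        ] [ 578.37202428 -141.36133119   16.        ] [ 516.062441   -123.30345527    0.        ] [ 603.49757663 -144.18563445  223.        ] [ 519.19107879 -119.49450755  223.        ]
[165.5 124.4] [163.8  64.9] [163.4 122.4] [163.7  87.8]
```

View pics/w5c.png

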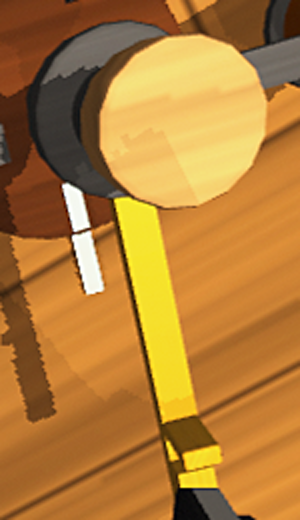

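Hook and mark agree within about 2°, and the tolerance is 7°. Next, the lantern.

Request:
{"name": "arm_command", "arguments": {
  "rows": [
    {"dx": 0.028,"dy": -0.244,"dz": 0.299,"wx": -6.7,"wy": -0.5,"wz": 0.3,"gripper": -1},
    {"dx": 0.028,"dy": -0.244,"dz": 0.299,"wx": -6.7,"wy": -0.5,"wz": 0.3,"gripper": -1},
    {"dx": 0.028,"dy": -0.244,"dz": 0.299,"wx": -6.7,"wy": -0.5,"wz": 0.3,"gripper": -1},
    {"dx": 0.028,"dy": -0.244,"dz": 0.299,"wx": -6.7,"wy": -0.5,"wz": 0.3,"gripper": -1},
    {"dx": 0.028,"dy": -0.244,"dz": 0.299,"wx": -6.7,"wy": -0.5,"wz": 0.3,"gripper": -1},
    {"dx": 0.028,"dy": -0.244,"dz": 0.299,"wx": -6.7,"wy": -0.5,"wz": 0.3,"gripper": -1},
    {"dx": 0.028,"dy": -0.244,"dz": 0.299,"wx": -6.7,"wy": -0.5,"wz": 0.3,"gripper": -1},
    {"dx": 0.028,"dy": -0.244,"dz": 0.299,"wx": -6.7,"wy": -0.5,"wz": 0.3,"gripper": -1}
  ]
}}

```text
clock: 8.1
position: [477.4, 301.7, 329.8]
ee_rot: [-0.69, 0.152, 0.692, 0.151]
contact_force: [0.2, -0.0, -0.4]
gripper_width: 85.4
```

Run:
```python
from h import *; import pickle
from bench import get_image
s=st(); go(s,(482,298,330),-115)
d=get_image("wrist"); wristext(d,s);pickle.dump(d,open("w6.pkl","wb"))
cv2.imwrite("pics/w6.png",d["img"][:,:,::-1])
print(proj(d,(482.3,298.2,148)))
```

```text
t 8.1 pos [477.4 301.7 329.8] phi -114.73 tilt [-1.     0.002  0.002] q [ 0.85  0.23  0.03 -0.   -1.38  0.29] F [ 0.2 -0.  -0.4] w 85.4
go (482, 298, 330) -115 d [-0.0002  0.0014 -0.0057] w [ 0.27  0.12 -0.09]
[[323.96587881 200.78053381]]
```

View pics/w6.png

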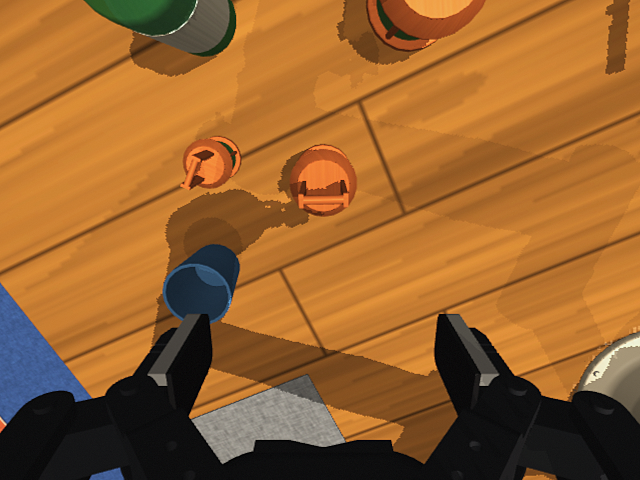

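Run:
```python
from h import *; import pickle
d=pickle.load(open("w6.pkl","rb"))
crop(d,270,130,380,230,6,"pics/w6c.png")
```

```text
(no output)
```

View pics/w6c.png

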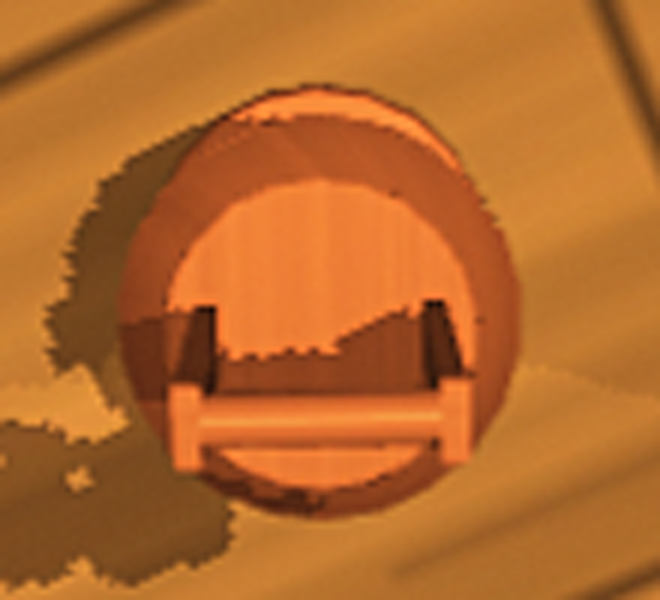

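Run:
```python
from h import *; import pickle
d=pickle.load(open("w6.pkl","rb"));f=lambda x,y:(270+x/6-.4,130+y/6-.4)
a=onz(d,f(187,428),148);b=onz(d,f(457,420),148);v=a-b
print(a,b,(a+b)/2,np.hypot(*v[:2]),np.degrees(np.arctan2(v[1],v[0])))
s=st(); c=(a+b)/2; go(s,(c[0],c[1],122),-114.7); go(s,(c[0],c[1],122),np.degrees(np.arctan2(v[1],v[0]))-180)
```

```text
[490.41904431 316.02696822 148.        ] [475.48901379 281.08741153 148.        ] [482.95402905 298.55718987 148.        ] 37.995768613747146 66.8624850338662
t 8.15 pos [476.3 305.7 328.6] phi -114.53 tilt [-1.     0.001  0.004] q [ 0.86  0.23  0.03 -0.   -1.37  0.29] F [-0.2  1.9 -0.1] w 85.4
go (np.float64(482.9540290495779), np.float64(298.5571898734546), 122) -114.7 d [ 0.2066  0.0035 -0.0097] w [ 0.17  0.2  -0.06]
go (np.float64(482.9540290495779), np.float64(298.5571898734546), 122) -113.1375149661338 d [ 0.2066  0.0035 -0.0097] w [-1.39  0.2  -0.05]
```

Request:
{"name": "arm_command", "arguments": {
  "rows": [
    {"dx": 0.03,"dy": 0.0035,"dz": -0.0097,"wx": -1.4,"wy": 0.2,"wz": 0,"gripper": -1},
    {"dx": 0.07,"dy": 0.0035,"dz": -0.0097,"wx": -1.4,"wy": 0.2,"wz": 0,"gripper": -1},
    {"dx": 0.11,"dy": 0.0035,"dz": -0.0097,"wx": -1.4,"wy": 0.2,"wz": 0,"gripper": -1},
    {"dx": 0.134,"dy": 0.0035,"dz": -0.0097,"wx": -1.4,"wy": 0.2,"wz": 0,"gripper": -1},
    {"dx": 0.134,"dy": 0.0035,"dz": -0.0097,"wx": -1.4,"wy": 0.2,"wz": 0,"gripper": -1},
    {"dx": 0.134,"dy": 0.0035,"dz": -0.0097,"wx": -1.4,"wy": 0.2,"wz": 0,"gripper": -1},
    {"dx": 0.134,"dy": 0.0035,"dz": -0.0097,"wx": -1.4,"wy": 0.2,"wz": 0,"gripper": -1},
    {"dx": 0.134,"dy": 0.0035,"dz": -0.0097,"wx": -1.4,"wy": 0.2,"wz": 0,"gripper": -1}
  ]
}}

```text
clock: 8.95
position: [484.1, 299.1, 196.6]
ee_rot: [0.693, -0.141, -0.692, -0.143]
contact_force: [0.1, -0.2, -0.1]
gripper_width: 85.7
```

Run:
```python
from h import *; import pickle
from bench import get_image
s=st()
d=get_image("wrist"); wristext(d,s);pickle.dump(d,open("w7.pkl","wb"))
cv2.imwrite("pics/w7.png",d["img"][:,:,::-1])
print(proj(d,[(490.4,316,148),(475.5,281.1,148)]))
s=st(); go(s,(482.8,298.5,120),-113.6)
```

```text
t 8.95 pos [484.1 299.1 196.6] phi -113.13 tilt [-1.    -0.003 -0.001] q [ 0.84  0.32 -0.19  0.   -1.06  0.33] F [ 0.1 -0.2 -0.1] w 85.7
[[289.20394091 271.46729779]
 [361.18616594 271.38067113]]
t 9.0 pos [483.8 299.  196.3] phi -113.13 tilt [-1.    -0.002 -0.001] q [ 0.84  0.32 -0.19  0.   -1.06  0.33] F [0.8 0.4 0.3] w 85.3
go (482.8, 298.5, 120) -113.6 d [0.0763 0.001  0.0008] w [ 0.47 -0.07  0.11]
```

View pics/w7.png

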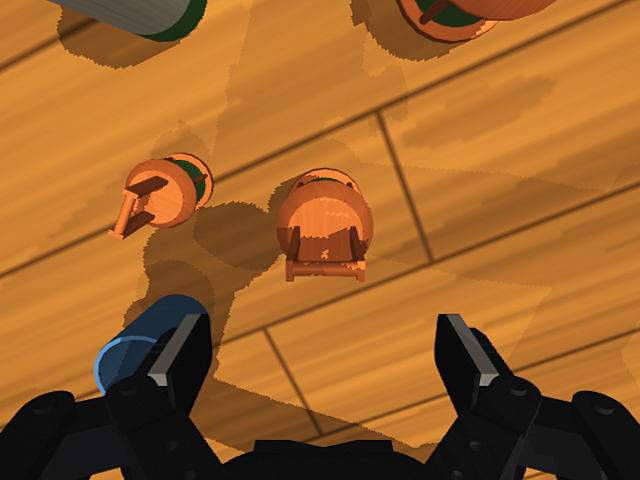

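Request:
{"name": "arm_command", "arguments": {
  "rows": [
    {"dx": 0.02,"dy": 0.001,"dz": 0.0008,"wx": 0,"wy": 0,"wz": 0,"gripper": -1},
    {"dx": 0.04,"dy": 0.001,"dz": 0.0008,"wx": 0,"wy": 0,"wz": 0,"gripper": -1},
    {"dx": 0.06,"dy": 0.001,"dz": 0.0008,"wx": 0,"wy": 0,"wz": 0,"gripper": -1},
    {"dx": 0.076,"dy": 0.001,"dz": 0.0008,"wx": 0,"wy": 0,"wz": 0,"gripper": -1},
    {"dx": 0.076,"dy": 0.001,"dz": 0.0008,"wx": 0,"wy": 0,"wz": 0,"gripper": -1},
    {"dx": 0.076,"dy": 0.001,"dz": 0.0008,"wx": 0,"wy": 0,"wz": 0,"gripper": 0.2},
    {"dx": 0.076,"dy": 0.001,"dz": 0.0008,"wx": 0,"wy": 0,"wz": 0,"gripper": 1},
    {"dx": 0.076,"dy": 0.001,"dz": 0.0008,"wx": 0,"wy": 0,"wz": 0,"gripper": 1}
  ]
}}

```text
clock: 9.8
position: [483.4, 299.0, 121.6]
ee_rot: [0.694, -0.14, -0.692, -0.143]
contact_force: [-0.1, -0.5, -0.1]
gripper_width: 43.7
```

Run:
```python
from h import *; import pickle
from bench import get_image
s=st()
d=get_image("wrist"); wristext(d,s);pickle.dump(d,open("w8.pkl","wb"))
cv2.imwrite("pics/w8.png",d["img"][:,:,::-1])
s=st()
```

```text
t 9.8 pos [483.4 299.  121.6] phi -113.13 tilt [-1.    -0.004 -0.002] q [ 0.84  0.39 -0.29  0.   -0.89  0.33] F [-0.1 -0.5 -0.1] w 43.7
t 9.85 pos [483.5 298.9 121.8] phi -113.11 tilt [-1.    -0.004 -0.002] q [ 0.84  0.39 -0.29  0.   -0.89  0.33] F [-0.8 -0.7 -3.4] w 40.8
```

View pics/w8.png

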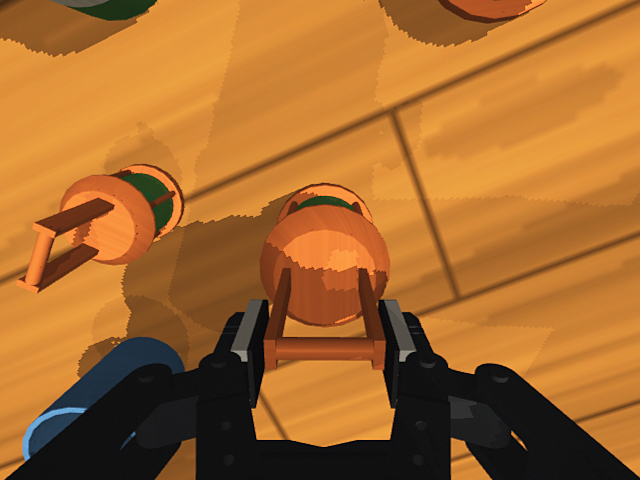

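Run:
```python
from h import *
s=st(); go(s,(483.5,299,272),-113); go(s,(417,-90,272),-105.5)
```

```text
t 9.85 pos [483.5 298.9 121.8] phi -113.11 tilt [-1.    -0.004 -0.002] q [ 0.84  0.39 -0.29  0.   -0.89  0.33] F [-0.8 -0.7 -3.4] w 40.8
go (483.5, 299, 272) -113 d [-0.1501 -0.0007 -0.0004] w [-0.11 -0.14  0.23]
go (417, -90, 272) -105.5 d [-0.1514  0.3832 -0.0918] w [-7.61 -0.16  0.22]
```

Request:
{"name": "arm_command", "arguments": {
  "rows": [
    {"dx": -0.005,"dy": 0,"dz": 0,"wx": 0,"wy": 0,"wz": 0,"gripper": 1},
    {"dx": -0.02,"dy": 0,"dz": 0,"wx": 0,"wy": 0,"wz": 0,"gripper": 1},
    {"dx": -0.05,"dy": 0,"dz": 0,"wx": 0,"wy": 0,"wz": 0,"gripper": 1},
    {"dx": -0.08,"dy": 0,"dz": 0,"wx": 0,"wy": 0,"wz": 0,"gripper": 1},
    {"dx": -0.11,"dy": 0.01,"dz": 0,"wx": -1,"wy": 0,"wz": 0,"gripper": 1},
    {"dx": -0.135,"dy": 0.03,"dz": -0.006,"wx": -2,"wy": 0,"wz": 0.1,"gripper": 1},
    {"dx": -0.15,"dy": 0.06,"dz": -0.014,"wx": -3,"wy": -0.1,"wz": 0.2,"gripper": 1},
    {"dx": -0.15,"dy": 0.09,"dz": -0.022,"wx": -4,"wy": -0.1,"wz": 0.2,"gripper": 1}
  ]
}}

```text
clock: 10.65
position: [468.2, 206.9, 273.9]
ee_rot: [0.699, -0.115, -0.696, -0.118]
contact_force: [-0.4, 0.6, -2.8]
gripper_width: 40.9
```

Run:
```python
from h import *
s=st();  go(s,(417,-90,272),-105.5)
```

```text
t 10.65 pos [468.2 206.9 273.9] phi -109.01 tilt [-1.    -0.004 -0.003] q [ 0.73  0.16 -0.2   0.   -1.21  0.5 ] F [-0.4  0.6 -2.8] w 40.9
go (417, -90, 272) -105.5 d [ 0.0008  0.2974 -0.0483] w [-3.51 -0.19  0.24]
```

Request:
{"name": "arm_command", "arguments": {
  "rows": [
    {"dx": 0,"dy": 0.03,"dz": -0.005,"wx": -0.5,"wy": 0,"wz": 0,"gripper": 1},
    {"dx": 0,"dy": 0.07,"dz": -0.012,"wx": -1,"wy": 0,"wz": 0,"gripper": 1},
    {"dx": 0,"dy": 0.115,"dz": -0.019,"wx": -1.5,"wy": -0.1,"wz": 0.1,"gripper": 1},
    {"dx": 0,"dy": 0.16,"dz": -0.026,"wx": -2,"wy": -0.1,"wz": 0.1,"gripper": 1},
    {"dx": 0,"dy": 0.205,"dz": -0.034,"wx": -2.5,"wy": -0.2,"wz": 0.2,"gripper": 1},
    {"dx": 0,"dy": 0.245,"dz": -0.04,"wx": -3,"wy": -0.2,"wz": 0.2,"gripper": 1},
    {"dx": 0,"dy": 0.28,"dz": -0.046,"wx": -3.5,"wy": -0.2,"wz": 0.2,"gripper": 1},
    {"dx": 0,"dy": 0.297,"dz": -0.048,"wx": -3.5,"wy": -0.2,"wz": 0.2,"gripper": 1}
  ]
}}

```text
clock: 11.45
position: [415.1, -91.6, 272.6]
ee_rot: [-0.7, 0.096, 0.701, 0.097]
contact_force: [0.2, -0.1, -3.5]
gripper_width: 40.8
```

Run:
```python
from h import *; import pickle
from bench import get_image
s=st()
D={n:get_image(n) for n in("wrist","side","scene")}; wristext(D["wrist"],s); pickle.dump((D,s),open("d9.pkl","wb"))
cv2.imwrite("pics/w9.png",D["wrist"]["img"][:,:,::-1]); crop(D["side"],220,140,480,335,3,"pics/si9.png")
crop(D["scene"],220,150,420,300,4,"pics/sc9.png")
s=st();go(s,(417,-90,272),-105.5)
```

```text
t 11.45 pos [415.1 -91.6 272.6] phi -105.67 tilt [-1.    -0.001  0.002] q [ 0.17  0.   -0.37 -0.   -1.2   1.13] F [ 0.2 -0.1 -3.5] w 40.8
t 11.6 pos [415.8 -90.2 272.5] phi -105.67 tilt [-1.    -0.001  0.001] q [ 0.17  0.   -0.37 -0.   -1.2   1.13] F [-1.1  0.1 -4. ] w 40.7
go (417, -90, 272) -105.5 d [ 0.0005 -0.0005 -0.0011] w [-0.17  0.08  0.06]
```

View pics/w9.png

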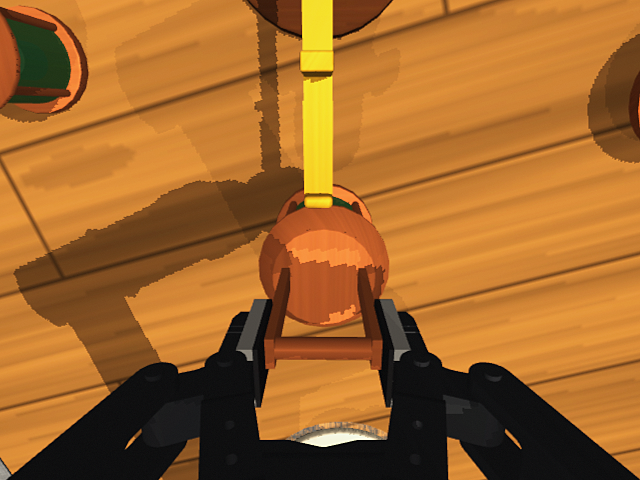

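View pics/si9.png

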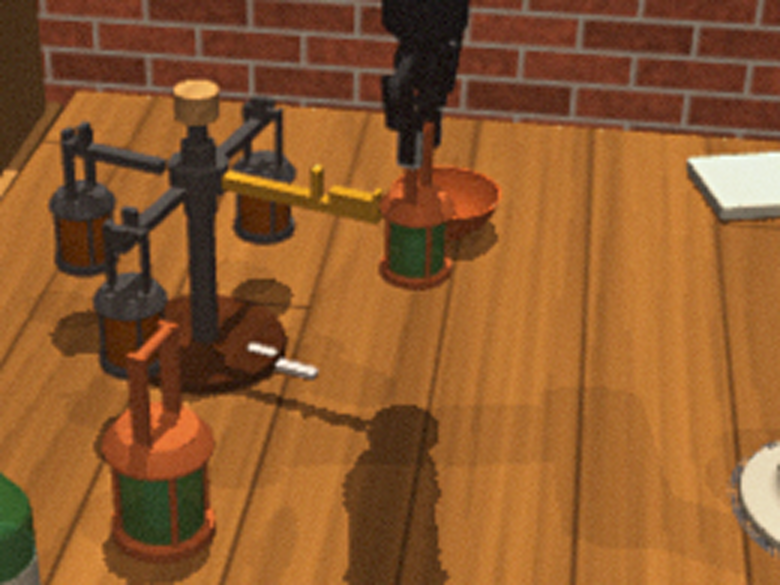

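View pics/sc9.png

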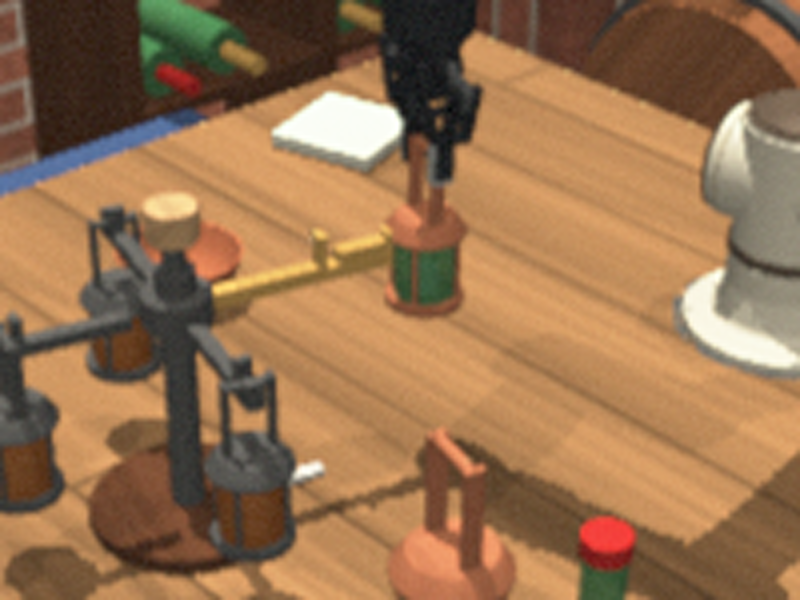

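Run:
```python
from h import *; import pickle
D,s=pickle.load(open("d9.pkl","rb"));W=D["wrist"]
crop(W,240,20,400,400,2,"pics/w9c.png")
M=R.from_quat(s["ee_rot"]).as_matrix()
T=lambda X:np.round(M.T@(X-s["position"]),1)
zb=s["position"][2]+22.2
for n,uv,z in(("lip top outer edge",(318,207),231),("lip inner",(318,197),231),("stop top outer edge",(316,72),241),("stop top inner",(316,52),241),("barL",(268,351),zb+4),("barR",(380,351),zb+4),("barc",(323,344),zb+4)):
  X=onz(W,uv,z);print(n,np.round(X,1),T(X))
```

```text
lip top outer edge [450.1 -98.9 231. ] [ 41.5  -2.5 -35.8]
lip inner [ 454.9 -100.2  231. ] [ 41.5  -2.5 -40.7]
stop top outer edge [ 507.1 -114.5  241. ] [ 31.4  -2.8 -94.8]
stop top inner [ 514.3 -116.6  241. ] [  31.4   -2.8 -102.3]
barL [422.  -73.8 298.8] [-26.2 -19.1  -1.8]
barR [ 411.5 -110.8  298.8] [-26.2  19.4  -1.7]
barc [419.5 -92.7 298.8] [-26.2  -0.2  -4.5]
```

View pics/w9c.png

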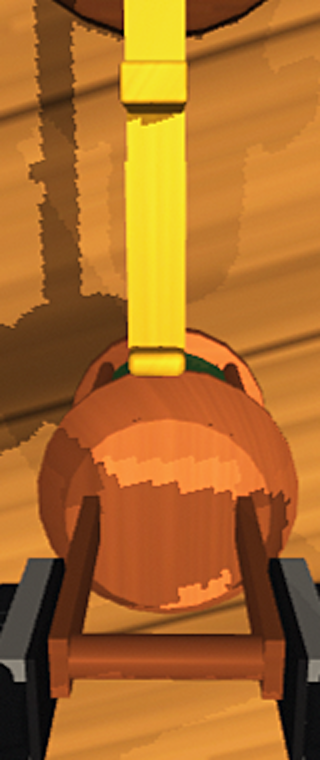

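Request:
{"name": "arm_command", "arguments": {
  "rows": [
    {"dx": 0,"dy": -0.001,"dz": 0.01,"wx": 0,"wy": 0,"wz": 0,"gripper": 1},
    {"dx": 0,"dy": -0.001,"dz": 0.015,"wx": 0,"wy": 0,"wz": 0,"gripper": 1},
    {"dx": 0.01,"dy": -0.001,"dz": 0.015,"wx": 0,"wy": 0,"wz": 0,"gripper": 1},
    {"dx": 0.022,"dy": -0.001,"dz": 0.015,"wx": 0,"wy": 0,"wz": 0,"gripper": 1},
    {"dx": 0.034,"dy": -0.001,"dz": 0.015,"wx": 0,"wy": 0,"wz": 0,"gripper": 1},
    {"dx": 0.044,"dy": -0.001,"dz": 0.015,"wx": 0,"wy": 0,"wz": 0,"gripper": 1},
    {"dx": 0.048,"dy": -0.001,"dz": 0.015,"wx": 0,"wy": 0,"wz": 0,"gripper": 1},
    {"dx": 0.048,"dy": -0.001,"dz": 0.015,"wx": 0,"wy": 0,"wz": 0,"gripper": 1}
  ]
}}

```text
clock: 12.4
position: [401.3, -85.0, 223.8]
ee_rot: [-0.7, 0.096, 0.701, 0.096]
contact_force: [-0.6, -0.3, -2.9]
gripper_width: 40.8
```

```bash
cat >> h.py <<'E'
def rel(s):
    # bar est (22.2 above TCP) rel to measured lip/stop frame
    A=np.array([633.5,-150.5]);
    M=R.from_quat(s["ee_rot"]).as_matrix();b=s["position"]+M@np.array([-22.2,0,0])
    lip=np.array([450.1,-98.9]);stp=np.array([507.1,-114.5]);u=(lip-stp)/np.linalg.norm(lip-stp)
    v=b[:2]-stp; print("bar: outward of stop face",round(v@u,1),"side",round(v@np.array([-u[1],u[0]]),1),"z",round(b[2],1))
    F=np.array(s["contact_force"]);print("F out",round(F[:2]@u,2),"Fside",round(F[:2]@np.array([-u[1],u[0]]),2),"Fz",round(F[2],2),"hook ang",np.degrees(np.arctan2(u[1],u[0])))
E
python3 - <<'E'
from h import *; import pickle
from bench import get_image
s=st();rel(s)
d=get_image("side"); crop(d,270,140,430,260,5,"pics/si10.png")
d=get_image("scene"); crop(d,240,150,370,260,6,"pics/sc10.png")
s=st();rel(s)
E
```

```text
t 12.4 pos [401.3 -85.  223.8] phi -105.64 tilt [-1.    -0.     0.003] q [ 0.19  0.02 -0.49 -0.   -1.07  1.11] F [-0.6 -0.3 -2.9] w 40.8
bar: outward of stop face 109.8 side -0.5 z 246.0
F out 0.47 Fside 0.47 Fz -2.86 hook ang 164.69386102591014
t 12.5 pos [402.  -85.1 224.8] phi -105.64 tilt [-1.    -0.001  0.001] q [ 0.19  0.02 -0.49 -0.   -1.07  1.11] F [-0.1  0.1 -3.2] w 40.4
bar: outward of stop face 109.1 side -0.6 z 247.0
F out 0.1 Fside -0.09 Fz -3.2 hook ang 164.69386102591014
```

View pics/si10.png

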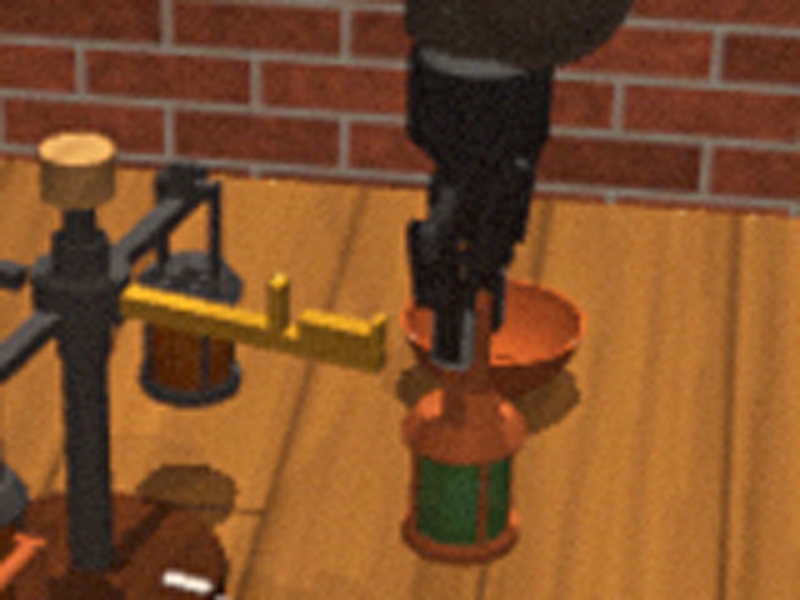

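View pics/sc10.png

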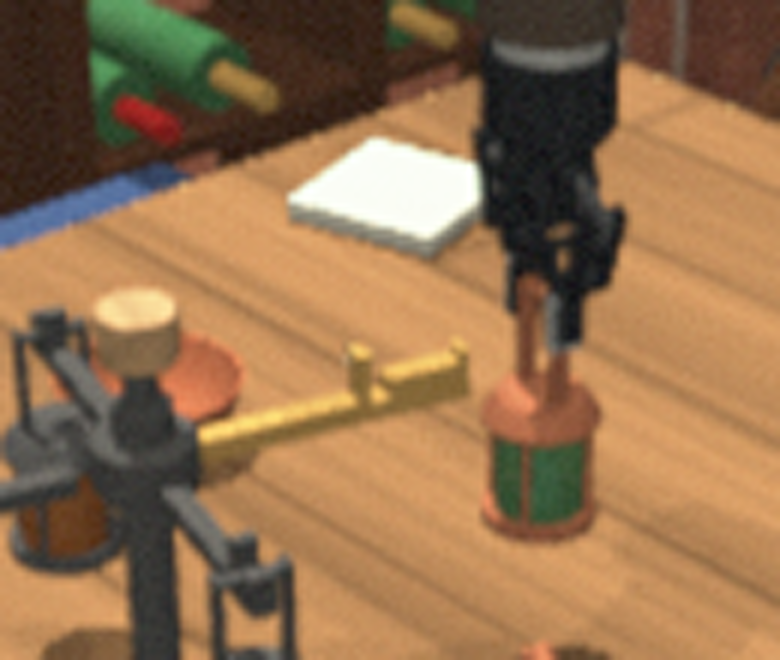

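Request:
{"name": "arm_command", "arguments": {
  "rows": [
    {"dx": 0,"dy": 0,"dz": -0.01,"wx": 0,"wy": 0,"wz": 0,"gripper": 1},
    {"dx": 0,"dy": 0,"dz": -0.022,"wx": 0,"wy": 0,"wz": 0,"gripper": 1},
    {"dx": 0,"dy": 0,"dz": -0.034,"wx": 0,"wy": 0,"wz": 0,"gripper": 1},
    {"dx": 0,"dy": 0,"dz": -0.046,"wx": 0,"wy": 0,"wz": 0,"gripper": 1},
    {"dx": 0,"dy": 0,"dz": -0.058,"wx": 0,"wy": 0,"wz": 0,"gripper": 1},
    {"dx": 0,"dy": 0,"dz": -0.07,"wx": 0,"wy": 0,"wz": 0,"gripper": 1},
    {"dx": 0,"dy": 0,"dz": -0.079,"wx": 0,"wy": 0,"wz": 0,"gripper": 1},
    {"dx": 0,"dy": 0,"dz": -0.079,"wx": 0,"wy": 0,"wz": 0,"gripper": 1}
  ]
}}

```text
clock: 13.3
position: [479.4, -106.7, 224.5]
ee_rot: [-0.7, 0.096, 0.701, 0.097]
contact_force: [-0.3, 0.3, -3.2]
gripper_width: 40.6
```

Run:
```python
from h import *; import pickle
from bench import get_image
s=st();rel(s)
d=get_image("wrist"); cv2.imwrite("pics/w11.png",d["img"][:,:,::-1])
d=get_image("side"); crop(d,270,140,430,260,5,"pics/si11.png")
s=st();rel(s)
```

```text
t 13.3 pos [ 479.4 -106.7  224.5] phi -105.68 tilt [-1.    -0.001  0.001] q [ 0.11  0.16 -0.32 -0.   -1.09  1.19] F [-0.3  0.3 -3.2] w 40.6
bar: outward of stop face 28.8 side -0.2 z 246.7
F out 0.36 Fside -0.25 Fz -3.23 hook ang 164.69386102591014
t 13.4 pos [ 477.8 -106.4  224.5] phi -105.67 tilt [-1.    -0.001  0.002] q [ 0.11  0.16 -0.32 -0.   -1.09  1.19] F [-0.3  0.2 -2.7] w 40.6
bar: outward of stop face 30.4 side -0.1 z 246.7
F out 0.32 Fside -0.07 Fz -2.7 hook ang 164.69386102591014
```

View pics/si11.png

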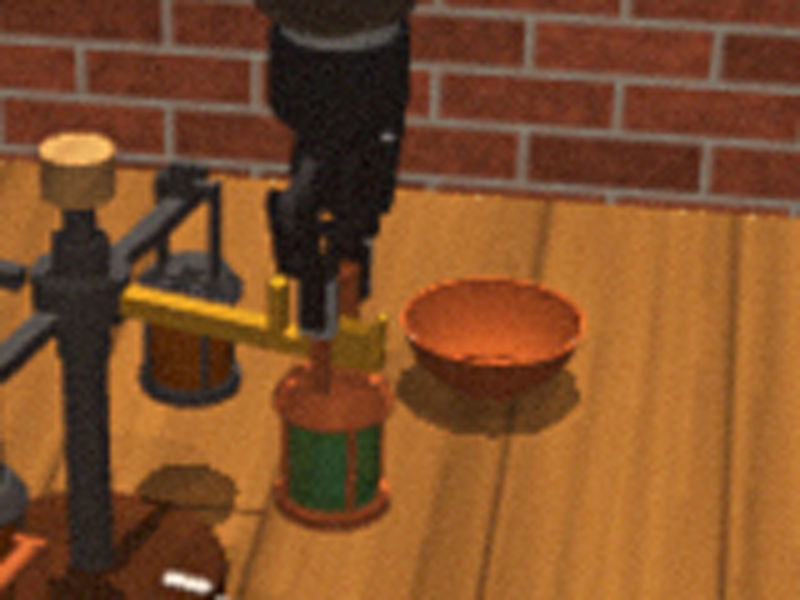

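View pics/w11.png

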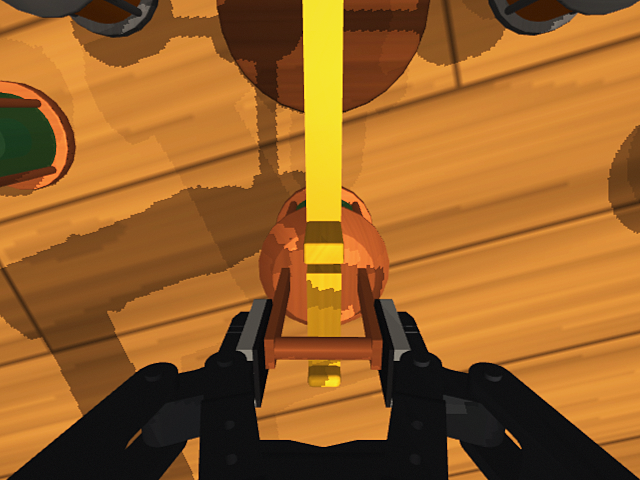

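Request:
{"name": "arm_command", "arguments": {
  "rows": [
    {"dx": 0.005,"dy": 0,"dz": 0,"wx": 0,"wy": 0,"wz": 0,"gripper": 1},
    {"dx": 0.01,"dy": 0,"dz": 0,"wx": 0,"wy": 0,"wz": 0,"gripper": 1},
    {"dx": 0.0145,"dy": 0,"dz": 0,"wx": 0,"wy": 0,"wz": 0,"gripper": 1},
    {"dx": 0.0145,"dy": 0,"dz": -0.004,"wx": 0,"wy": 0,"wz": 0,"gripper": 1},
    {"dx": 0.0145,"dy": 0,"dz": -0.008,"wx": 0,"wy": 0,"wz": 0,"gripper": 1},
    {"dx": 0.0145,"dy": 0,"dz": -0.012,"wx": 0,"wy": 0,"wz": 0,"gripper": 1},
    {"dx": 0.0145,"dy": 0,"dz": -0.016,"wx": 0,"wy": 0,"wz": 0,"gripper": 1},
    {"dx": 0.0145,"dy": 0,"dz": -0.018,"wx": 0,"wy": 0,"wz": 0,"gripper": 1}
  ]
}}

```text
clock: 14.2
position: [495.7, -111.4, 210.0]
ee_rot: [-0.7, 0.096, 0.701, 0.097]
contact_force: [0.4, -0.2, -2.8]
gripper_width: 40.8
```

Run:
```python
from h import *; import pickle
from bench import get_image
s=st();rel(s)
d=get_image("wrist"); wristext(d,s);pickle.dump(d,open("w12.pkl","wb"));crop(d,240,200,400,400,3,"pics/w12.png")
d=get_image("side"); crop(d,290,170,390,245,8,"pics/si12.png")
s=st();rel(s)
```

```text
t 14.2 pos [ 495.7 -111.4  210. ] phi -105.67 tilt [-1.    -0.001  0.001] q [ 0.1   0.2  -0.31 -0.   -1.06  1.2 ] F [ 0.4 -0.2 -2.8] w 40.8
bar: outward of stop face 11.7 side 0.0 z 232.2
F out -0.46 Fside 0.13 Fz -2.77 hook ang 164.69386102591014
t 14.3 pos [ 495.5 -111.4  209.9] phi -105.68 tilt [-1.    -0.001  0.002] q [ 0.1   0.2  -0.31 -0.   -1.06  1.2 ] F [ 0.  -0.  -4.1] w 40.9
bar: outward of stop face 12.0 side 0.1 z 232.1
F out -0.05 Fside 0.01 Fz -4.08 hook ang 164.69386102591014
```

View pics/si12.png

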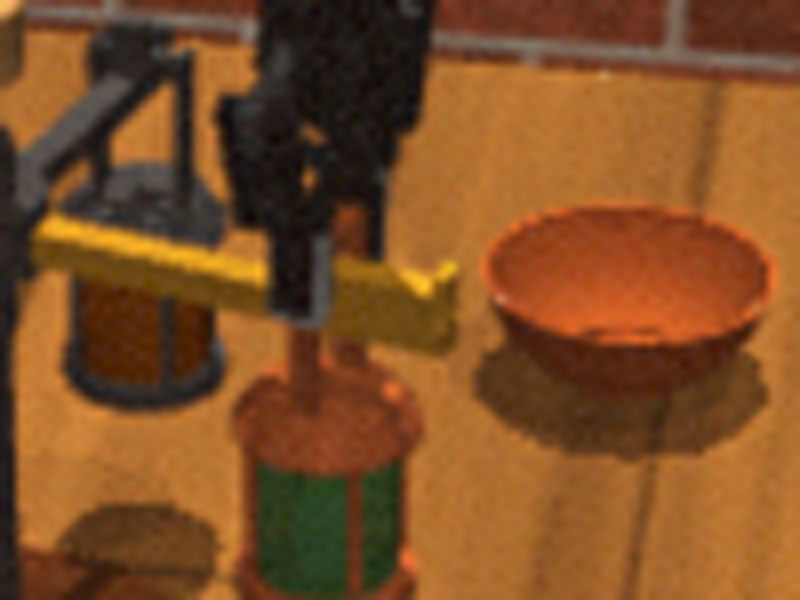

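View pics/w12.png

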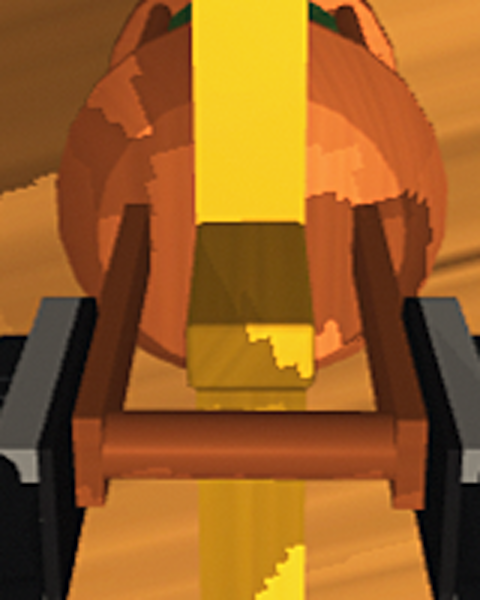

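Request:
{"name": "arm_command", "arguments": {
  "rows": [
    {"dx": 0,"dy": 0,"dz": -0.001,"wx": 0,"wy": 0,"wz": 0,"gripper": 1},
    {"dx": 0,"dy": 0,"dz": -0.002,"wx": 0,"wy": 0,"wz": 0,"gripper": 1},
    {"dx": 0,"dy": 0,"dz": -0.003,"wx": 0,"wy": 0,"wz": 0,"gripper": 1},
    {"dx": 0,"dy": 0,"dz": -0.004,"wx": 0,"wy": 0,"wz": 0,"gripper": 1},
    {"dx": 0,"dy": 0,"dz": -0.005,"wx": 0,"wy": 0,"wz": 0,"gripper": 1},
    {"dx": 0,"dy": 0,"dz": -0.0055,"wx": 0,"wy": 0,"wz": 0,"gripper": 1},
    {"dx": 0,"dy": 0,"dz": -0.006,"wx": 0,"wy": 0,"wz": 0,"gripper": 1},
    {"dx": 0,"dy": 0,"dz": -0.006,"wx": 0,"wy": 0,"wz": 0,"gripper": 1}
  ]
}}

```text
clock: 15.1
position: [501.3, -113.0, 209.9]
ee_rot: [-0.7, 0.096, 0.701, 0.097]
contact_force: [-0.2, 0.1, -3.3]
gripper_width: 40.8
```

Run:
```python
from h import *; import pickle
s=st();rel(s)
```

```text
t 15.1 pos [ 501.3 -113.   209.9] phi -105.68 tilt [-1.    -0.001  0.002] q [ 0.09  0.21 -0.29 -0.   -1.07  1.2 ] F [-0.2  0.1 -3.3] w 40.8
bar: outward of stop face 6.0 side 0.1 z 232.1
F out 0.18 Fside -0.02 Fz -3.3 hook ang 164.69386102591014
```

No contact yet. I'll keep creeping with small steps.

Request:
{"name": "arm_command", "arguments": {
  "rows": [
    {"dx": 0,"dy": 0,"dz": -0.0005,"wx": 0,"wy": 0,"wz": 0,"gripper": 1},
    {"dx": 0,"dy": 0,"dz": -0.001,"wx": 0,"wy": 0,"wz": 0,"gripper": 1},
    {"dx": 0,"dy": 0,"dz": -0.001,"wx": 0,"wy": 0,"wz": 0,"gripper": 1},
    {"dx": 0,"dy": 0,"dz": -0.0015,"wx": 0,"wy": 0,"wz": 0,"gripper": 1},
    {"dx": 0,"dy": 0,"dz": -0.0015,"wx": 0,"wy": 0,"wz": 0,"gripper": 1},
    {"dx": 0,"dy": 0,"dz": -0.002,"wx": 0,"wy": 0,"wz": 0,"gripper": 1},
    {"dx": 0,"dy": 0,"dz": -0.002,"wx": 0,"wy": 0,"wz": 0,"gripper": 1},
    {"dx": 0,"dy": 0,"dz": -0.002,"wx": 0,"wy": 0,"wz": 0,"gripper": 1}
  ]
}}

```text
clock: 15.9
position: [503.2, -113.5, 209.9]
ee_rot: [-0.7, 0.096, 0.701, 0.097]
contact_force: [0.2, -0.3, -3.8]
gripper_width: 40.8
```

Run:
```python
from h import *; import pickle
s=st();rel(s)
```

```text
t 15.9 pos [ 503.2 -113.5  209.9] phi -105.68 tilt [-1.    -0.001  0.002] q [ 0.09  0.22 -0.29 -0.   -1.07  1.21] F [ 0.2 -0.3 -3.8] w 40.8
bar: outward of stop face 4.0 side 0.1 z 232.1
F out -0.24 Fside 0.21 Fz -3.78 hook ang 164.69386102591014
```

Request:
{"name": "arm_command", "arguments": {
  "rows": [
    {"dx": 0,"dy": 0,"dz": -0.0005,"wx": 0,"wy": 0,"wz": 0,"gripper": 1},
    {"dx": 0,"dy": 0,"dz": -0.0005,"wx": 0,"wy": 0,"wz": 0,"gripper": 1},
    {"dx": 0,"dy": 0,"dz": -0.001,"wx": 0,"wy": 0,"wz": 0,"gripper": 1},
    {"dx": 0,"dy": 0,"dz": -0.001,"wx": 0,"wy": 0,"wz": 0,"gripper": 1},
    {"dx": 0,"dy": 0,"dz": -0.001,"wx": 0,"wy": 0,"wz": 0,"gripper": 1},
    {"dx": 0,"dy": 0,"dz": -0.0015,"wx": 0,"wy": 0,"wz": 0,"gripper": 1},
    {"dx": 0,"dy": 0,"dz": -0.0015,"wx": 0,"wy": 0,"wz": 0,"gripper": 1},
    {"dx": 0,"dy": 0,"dz": -0.0015,"wx": 0,"wy": 0,"wz": 0,"gripper": 1}
  ]
}}

```text
clock: 16.7
position: [504.1, -113.8, 209.7]
ee_rot: [-0.699, 0.096, 0.702, 0.097]
contact_force: [-2.5, 1.6, -1.2]
gripper_width: 40.7
```

Run:
```python
from h import *; import pickle
from bench import get_image
s=st();rel(s)
d=get_image("wrist"); crop(d,240,200,400,400,3,"pics/w13.png")
```

```text
t 16.7 pos [ 504.1 -113.8  209.7] phi -105.68 tilt [-1.    -0.001  0.003] q [ 0.09  0.22 -0.28 -0.   -1.07  1.21] F [-2.5  1.6 -1.2] w 40.7
bar: outward of stop face 3.0 side 0.2 z 231.9
F out 2.88 Fside -0.88 Fz -1.15 hook ang 164.69386102591014
```

View pics/w13.png

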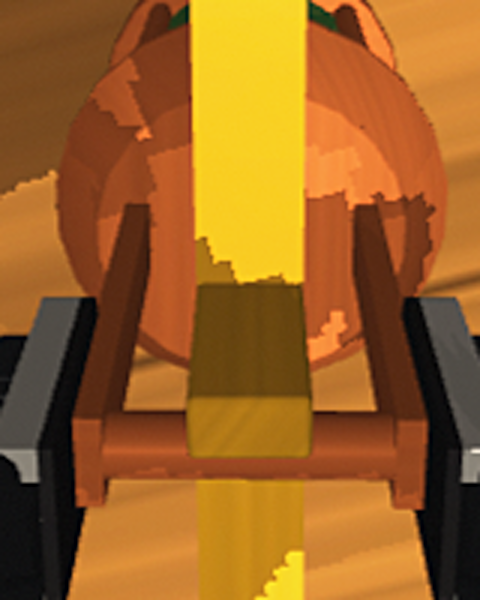

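Request:
{"name": "arm_command", "arguments": {
  "rows": [
    {"dx": 0,"dy": 0,"dz": 0.001,"wx": 0,"wy": 0,"wz": 0,"gripper": 1},
    {"dx": 0,"dy": 0,"dz": 0.002,"wx": 0,"wy": 0,"wz": 0,"gripper": 1},
    {"dx": 0.0015,"dy": 0,"dz": 0.002,"wx": 0,"wy": 0,"wz": 0,"gripper": 1},
    {"dx": 0.003,"dy": 0,"dz": 0.002,"wx": 0,"wy": 0,"wz": 0,"gripper": 1},
    {"dx": 0.004,"dy": 0,"dz": 0.002,"wx": 0,"wy": 0,"wz": 0,"gripper": 1},
    {"dx": 0.005,"dy": 0,"dz": 0.002,"wx": 0,"wy": 0,"wz": 0,"gripper": 1},
    {"dx": 0.006,"dy": 0,"dz": 0.002,"wx": 0,"wy": 0,"wz": 0,"gripper": 1},
    {"dx": 0.006,"dy": 0,"dz": 0.002,"wx": 0,"wy": 0,"wz": 0,"gripper": 1}
  ]
}}

```text
clock: 17.55
position: [502.1, -113.3, 203.5]
ee_rot: [-0.699, 0.096, 0.702, 0.097]
contact_force: [-0.5, -0.0, -3.3]
gripper_width: 40.9
```

Run:
```python
from h import *; import pickle
s=st();rel(s)
```

```text
t 17.55 pos [ 502.1 -113.3  203.5] phi -105.68 tilt [-1.    -0.001  0.003] q [ 0.09  0.22 -0.3  -0.   -1.05  1.21] F [-0.5 -0.  -3.3] w 40.9
bar: outward of stop face 5.1 side 0.2 z 225.7
F out 0.45 Fside 0.14 Fz -3.3 hook ang 164.69386102591014
```

Request:
{"name": "arm_command", "arguments": {
  "rows": [
    {"dx": 0.0005,"dy": 0,"dz": -0.0002,"wx": 0,"wy": 0,"wz": 0,"gripper": 1},
    {"dx": 0.001,"dy": 0,"dz": -0.0002,"wx": 0,"wy": 0,"wz": 0,"gripper": 1},
    {"dx": 0.0015,"dy": 0,"dz": -0.0002,"wx": 0,"wy": 0,"wz": 0,"gripper": 1},
    {"dx": 0.002,"dy": 0,"dz": -0.0002,"wx": 0,"wy": 0,"wz": 0,"gripper": 1},
    {"dx": 0.0025,"dy": 0,"dz": -0.0002,"wx": 0,"wy": 0,"wz": 0,"gripper": 1},
    {"dx": 0.003,"dy": 0,"dz": -0.0002,"wx": 0,"wy": 0,"wz": 0,"gripper": 1},
    {"dx": 0.003,"dy": 0,"dz": -0.0002,"wx": 0,"wy": 0,"wz": 0,"gripper": 1},
    {"dx": 0.003,"dy": 0,"dz": -0.0002,"wx": 0,"wy": 0,"wz": 0,"gripper": 1}
  ]
}}

```text
clock: 18.35
position: [502.3, -113.3, 200.5]
ee_rot: [-0.699, 0.096, 0.702, 0.097]
contact_force: [-0.5, -0.3, -3.1]
gripper_width: 40.3
```

Run:
```python
from h import *; import pickle
s=st();rel(s)
```

```text
t 18.35 pos [ 502.3 -113.3  200.5] phi -105.68 tilt [-1.    -0.001  0.003] q [ 0.09  0.23 -0.3  -0.   -1.05  1.21] F [-0.5 -0.3 -3.1] w 40.3
bar: outward of stop face 4.9 side 0.1 z 222.7
F out 0.38 Fside 0.43 Fz -3.05 hook ang 164.69386102591014
```

Request:
{"name": "arm_command", "arguments": {
  "rows": [
    {"dx": 0.001,"dy": 0,"dz": 0,"wx": 0,"wy": 0,"wz": 0,"gripper": 1},
    {"dx": 0.002,"dy": 0,"dz": 0,"wx": 0,"wy": 0,"wz": 0,"gripper": 1},
    {"dx": 0.003,"dy": 0,"dz": 0,"wx": 0,"wy": 0,"wz": 0,"gripper": 1},
    {"dx": 0.004,"dy": 0,"dz": 0,"wx": 0,"wy": 0,"wz": 0,"gripper": 1},
    {"dx": 0.005,"dy": 0,"dz": 0,"wx": 0,"wy": 0,"wz": 0,"gripper": 1},
    {"dx": 0.006,"dy": 0,"dz": 0,"wx": 0,"wy": 0,"wz": 0,"gripper": 1},
    {"dx": 0.0065,"dy": 0,"dz": 0,"wx": 0,"wy": 0,"wz": 0,"gripper": 1},
    {"dx": 0.0065,"dy": 0,"dz": 0,"wx": 0,"wy": 0,"wz": 0,"gripper": 1}
  ]
}}

```text
clock: 19.15
position: [502.2, -113.3, 193.9]
ee_rot: [-0.699, 0.096, 0.702, 0.097]
contact_force: [0.0, -0.6, -4.2]
gripper_width: 41.1
```

Run:
```python
from h import *; import pickle
from bench import get_image
s=st();rel(s)
d=get_image("side"); crop(d,290,170,390,245,8,"pics/si14.png")
s=st();rel(s)
```

```text
t 19.15 pos [ 502.2 -113.3  193.9] phi -105.68 tilt [-1.    -0.001  0.004] q [ 0.09  0.23 -0.31 -0.   -1.03  1.21] F [ 0.  -0.6 -4.2] w 41.1
bar: outward of stop face 4.9 side 0.2 z 216.1
F out -0.2 Fside 0.53 Fz -4.23 hook ang 164.69386102591014
t 19.2 pos [ 502.3 -113.3  194. ] phi -105.68 tilt [-1.    -0.001  0.003] q [ 0.09  0.23 -0.31 -0.   -1.03  1.21] F [ 0.5  0.1 -4. ] w 41.1
bar: outward of stop face 4.9 side 0.2 z 216.2
F out -0.46 Fside -0.2 Fz -4.04 hook ang 164.69386102591014
```

View pics/si14.png

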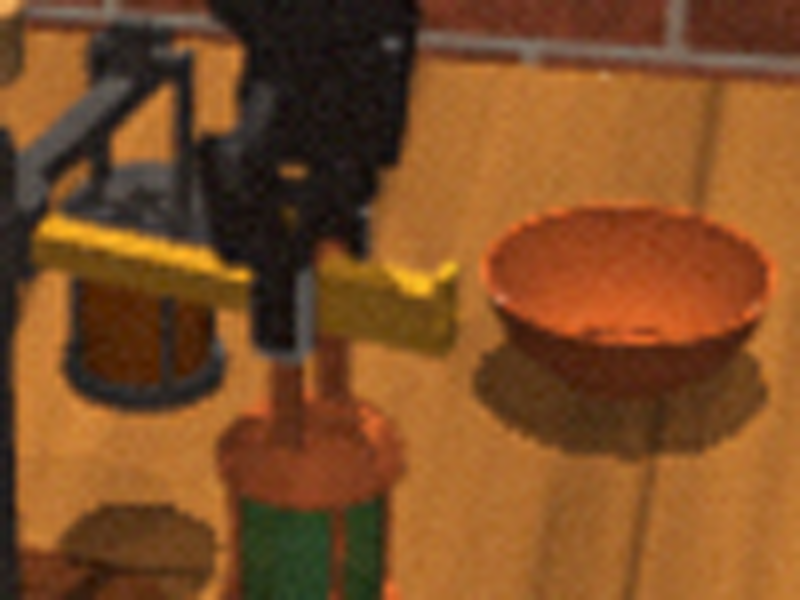

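Request:
{"name": "arm_command", "arguments": {
  "rows": [
    {"dx": 0.0004,"dy": 0,"dz": 0,"wx": 0,"wy": 0,"wz": 0,"gripper": 1},
    {"dx": 0.0008,"dy": 0,"dz": 0,"wx": 0,"wy": 0,"wz": 0,"gripper": 1},
    {"dx": 0.0012,"dy": 0,"dz": 0,"wx": 0,"wy": 0,"wz": 0,"gripper": 1},
    {"dx": 0.0015,"dy": 0,"dz": 0,"wx": 0,"wy": 0,"wz": 0,"gripper": 1},
    {"dx": 0.0015,"dy": 0,"dz": 0,"wx": 0,"wy": 0,"wz": 0,"gripper": 1},
    {"dx": 0.0015,"dy": 0,"dz": 0,"wx": 0,"wy": 0,"wz": 0,"gripper": 1},
    {"dx": 0.0015,"dy": 0,"dz": 0,"wx": 0,"wy": 0,"wz": 0,"gripper": 1},
    {"dx": 0.0015,"dy": 0,"dz": 0,"wx": 0,"wy": 0,"wz": 0,"gripper": 1}
  ]
}}

```text
clock: 20.0
position: [502.3, -113.4, 192.7]
ee_rot: [-0.699, 0.096, 0.702, 0.097]
contact_force: [0.2, 1.4, -0.7]
gripper_width: 40.5
```

Run:
```python
from h import *; import pickle
s=st();rel(s)
```

```text
t 20.0 pos [ 502.3 -113.4  192.7] phi -105.68 tilt [-1.    -0.001  0.003] q [ 0.09  0.23 -0.31 -0.   -1.03  1.21] F [ 0.2  1.4 -0.7] w 40.5
bar: outward of stop face 4.9 side 0.2 z 214.9
F out 0.21 Fside -1.35 Fz -0.68 hook ang 164.69386102591014
```

Request:
{"name": "arm_command", "arguments": {
  "rows": [
    {"dx": 0.0003,"dy": 0,"dz": 0,"wx": 0,"wy": 0,"wz": 0,"gripper": 1},
    {"dx": 0.0003,"dy": 0,"dz": 0,"wx": 0,"wy": 0,"wz": 0,"gripper": 1},
    {"dx": 0.0003,"dy": 0,"dz": 0,"wx": 0,"wy": 0,"wz": 0,"gripper": 1},
    {"dx": 0.0003,"dy": 0,"dz": 0,"wx": 0,"wy": 0,"wz": 0,"gripper": 1},
    {"dx": 0.0003,"dy": 0,"dz": 0,"wx": 0,"wy": 0,"wz": 0,"gripper": 1},
    {"dx": 0.0003,"dy": 0,"dz": 0,"wx": 0,"wy": 0,"wz": 0,"gripper": 1},
    {"dx": 0.0003,"dy": 0,"dz": 0,"wx": 0,"wy": 0,"wz": 0,"gripper": 1},
    {"dx": 0.0003,"dy": 0,"dz": 0,"wx": 0,"wy": 0,"wz": 0,"gripper": 1}
  ]
}}

```text
clock: 20.8
position: [502.3, -113.4, 192.6]
ee_rot: [-0.699, 0.096, 0.702, 0.097]
contact_force: [-2.0, 1.2, 1.5]
gripper_width: 40.8
```

Run:
```python
from h import *; import pickle
from bench import get_image
s=st();rel(s)
for n,b in(("scene",(240,150,370,260,6)),("side",(270,140,400,260,6)),("wrist",(200,180,440,440,2))):
    crop(get_image(n),*b,f"pics/{n}15.png")
```

```text
t 20.8 pos [ 502.3 -113.4  192.6] phi -105.68 tilt [-1.    -0.     0.003] q [ 0.09  0.23 -0.31 -0.   -1.03  1.21] F [-2.   1.2  1.5] w 40.8
bar: outward of stop face 4.8 side 0.2 z 214.8
F out 2.21 Fside -0.63 Fz 1.47 hook ang 164.69386102591014
```

View pics/scene15.png

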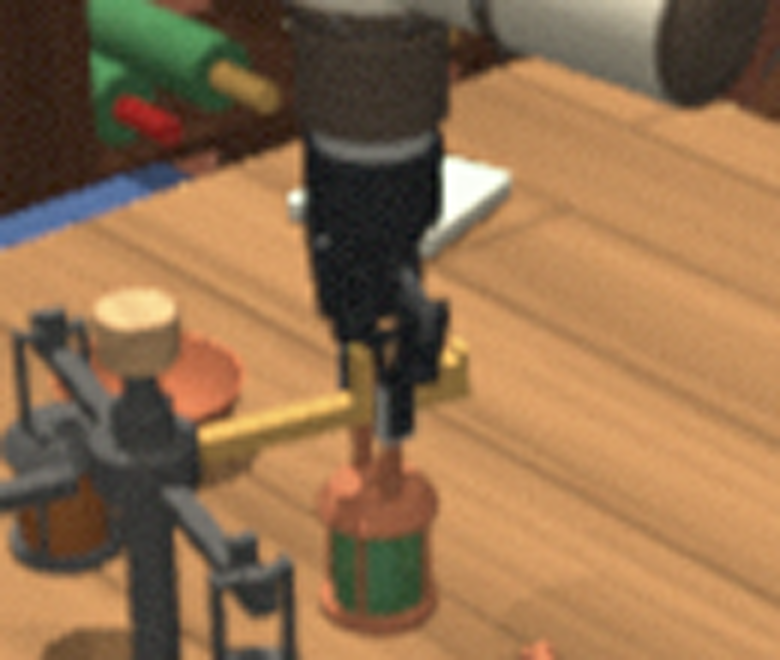

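View pics/wrist15.png

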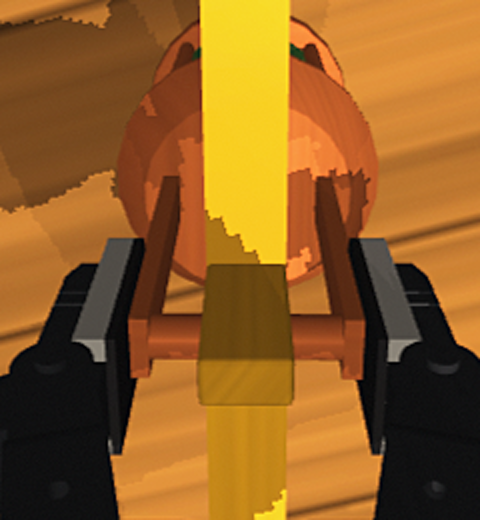

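Request:
{"name": "arm_command", "arguments": {
  "rows": [
    {"dx": 0,"dy": 0,"dz": 0,"wx": 0,"wy": 0,"wz": 0,"gripper": 0},
    {"dx": 0,"dy": 0,"dz": 0,"wx": 0,"wy": 0,"wz": 0,"gripper": -0.1},
    {"dx": 0,"dy": 0,"dz": 0,"wx": 0,"wy": 0,"wz": 0,"gripper": -0.2},
    {"dx": 0,"dy": 0,"dz": 0,"wx": 0,"wy": 0,"wz": 0,"gripper": -0.3},
    {"dx": 0,"dy": 0,"dz": 0,"wx": 0,"wy": 0,"wz": 0,"gripper": -0.5},
    {"dx": 0,"dy": 0,"dz": 0,"wx": 0,"wy": 0,"wz": 0,"gripper": -0.7},
    {"dx": 0,"dy": 0,"dz": 0,"wx": 0,"wy": 0,"wz": 0,"gripper": -0.8},
    {"dx": 0,"dy": 0,"dz": 0,"wx": 0,"wy": 0,"wz": 0,"gripper": -0.8}
  ]
}}

```text
clock: 21.75
position: [502.4, -113.4, 192.6]
ee_rot: [-0.7, 0.096, 0.701, 0.097]
contact_force: [-0.3, -0.4, 0.3]
gripper_width: 76.7
```

Run:
```python
from h import *; import pickle
from bench import get_image
s=st();rel(s)
crop(get_image("wrist"),80,180,560,480,1.6,"pics/wrist16.png")
```

```text
t 21.75 pos [ 502.4 -113.4  192.6] phi -105.67 tilt [-1.    -0.     0.003] q [ 0.09  0.23 -0.31 -0.   -1.03  1.21] F [-0.3 -0.4  0.3] w 76.7
bar: outward of stop face 4.8 side 0.2 z 214.8
F out 0.21 Fside 0.44 Fz 0.3 hook ang 164.69386102591014
```

View pics/wrist16.png

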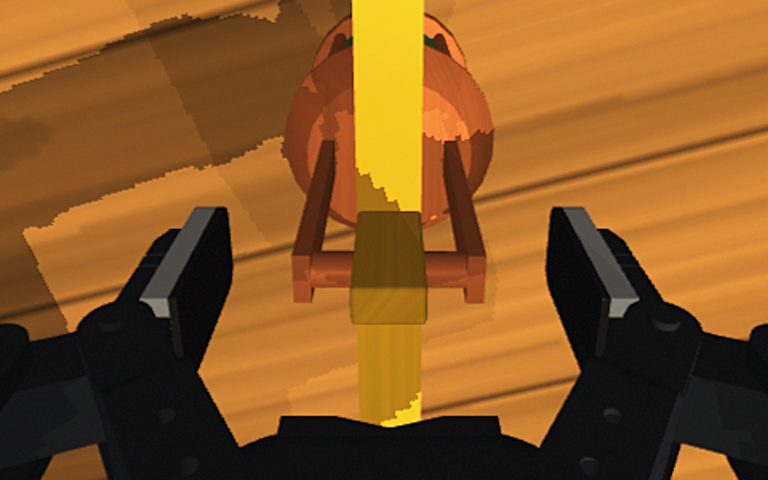

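The lantern hangs free and the fingers are clear of it. I'll retreat straight up.

Request:
{"name": "arm_command", "arguments": {
  "rows": [
    {"dx": -0.01,"dy": 0,"dz": 0,"wx": 0,"wy": 0,"wz": 0,"gripper": -0.8},
    {"dx": -0.025,"dy": 0,"dz": 0,"wx": 0,"wy": 0,"wz": 0,"gripper": -0.8},
    {"dx": -0.045,"dy": 0,"dz": 0,"wx": 0,"wy": 0,"wz": 0,"gripper": -0.8},
    {"dx": -0.07,"dy": 0,"dz": 0,"wx": 0,"wy": 0,"wz": 0,"gripper": -0.8},
    {"dx": -0.1,"dy": 0,"dz": 0,"wx": 0,"wy": 0,"wz": 0,"gripper": -0.8},
    {"dx": -0.13,"dy": 0,"dz": 0,"wx": 0,"wy": 0,"wz": 0,"gripper": -0.8},
    {"dx": -0.15,"dy": 0,"dz": 0,"wx": 0,"wy": 0,"wz": 0,"gripper": -0.8},
    {"dx": -0.15,"dy": 0,"dz": 0,"wx": 0,"wy": 0,"wz": 0,"gripper": -0.8}
  ]
}}

```text
clock: 22.6
position: [504.1, -113.9, 346.9]
ee_rot: [0.702, -0.096, -0.699, -0.097]
contact_force: [-0.4, 0.5, 0.3]
gripper_width: 76.8
```

Run:
```python
from h import *; import pickle
from bench import get_image
s=st()
D={n:get_image(n) for n in("wrist","scene","side")};wristext(D["wrist"],s);pickle.dump(D,open("d17.pkl","wb"))
cv2.imwrite("pics/w17.png",D["wrist"]["img"][:,:,::-1])
crop(D["scene"],220,180,350,290,6,"pics/sc17.png");crop(D["side"],240,150,380,255,5,"pics/si17.png")
```

```text
t 22.6 pos [ 504.1 -113.9  346.9] phi -105.66 tilt [-1.    -0.002 -0.005] q [ 0.09  0.13 -0.05 -0.   -1.38  1.21] F [-0.4  0.5  0.3] w 76.8
```

View pics/w17.png

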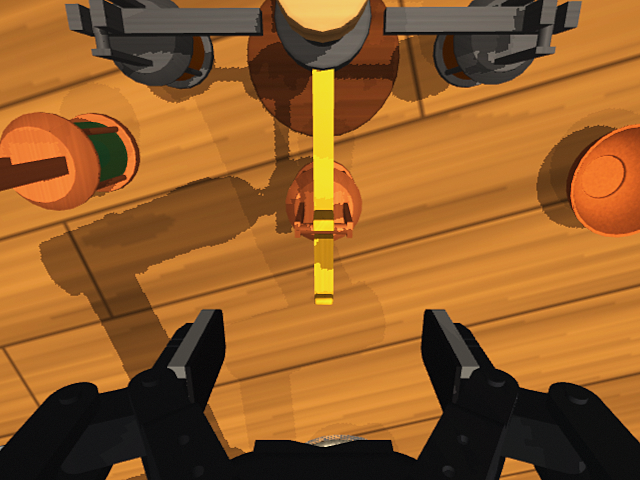

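View pics/sc17.png

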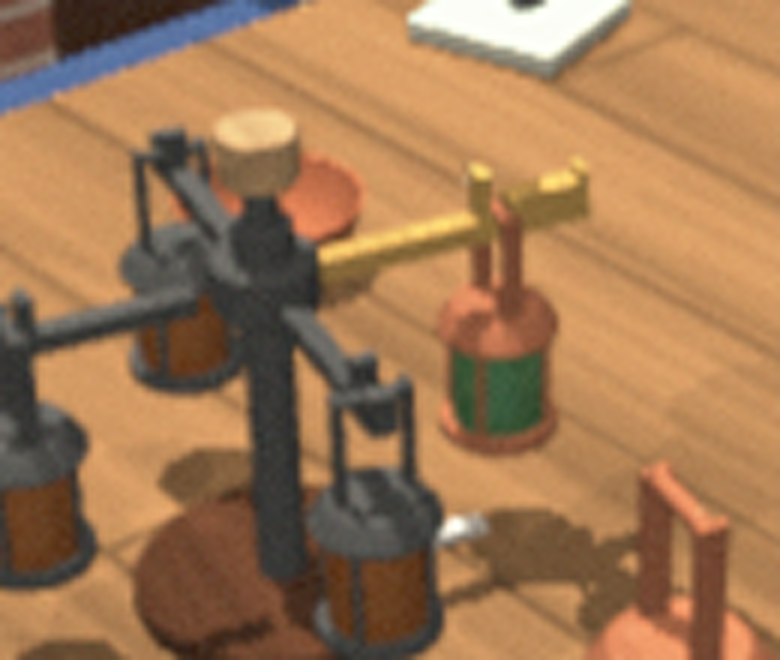

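View pics/si17.png

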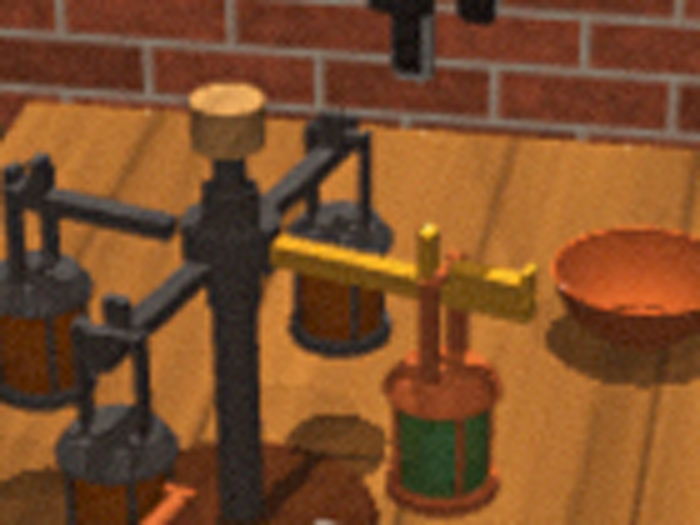

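Run:
```python
from h import *; import pickle
from bench import get_image
D=pickle.load(open("d17.pkl","rb"));D0=pickle.load(open("d0.pkl","rb"))
u=np.array([np.cos(np.radians(-105.7)),np.sin(np.radians(-105.7)),0]);c=np.array([502.3,-113.4,219])
for n,o,f in(("scene",(220,180),6),("side",(240,150),5)):
    p=proj(D[n],[c-19*u,c+19*u]); print(n,(p-o)*f)
    a,b=[get_image(n)["img"].astype(int) for _ in range(2)]; print("diff",(abs(a-D[n]["img"].astype(int)).max(2)>60).sum())
# bystanders: compare patches against first picture
for n,bx in(("side",(195,260,240,382)),("side",(292,385,338,445)),("scene",(446,315,476,356)),("side",(352,193,388,218))):
    x0,y0,x1,y1=bx;g=lambda d:cv2.GaussianBlur(cv2.cvtColor(d[n]["img"][y0:y1,x0:x1],cv2.COLOR_RGB2GRAY),(5,5),0).astype(np.float32)
    print(n,bx,cv2.phaseCorrelate(g(D0),g(D)))
st()
```

```text
scene [[511.21287258 214.16359245]
 [481.10857847 183.56165479]]
diff 139
side [[428.09600672 280.32213254]
 [456.31069015 251.47257822]]
diff 186
side (195, 260, 240, 382) ((0.5823892842721854, 0.5694961547056252), 0.9081879177517361)
side (292, 385, 338, 445) ((0.0005719492723699204, 0.0065387885496761555), 1.0255895621246762)
scene (446, 315, 476, 356) ((0.04306513104496901, 0.5174230615996152), 1.0046184998971444)
side (352, 193, 388, 218) ((-0.05768104926716333, 0.4806267744807773), 0.9357591598563724)
t 22.95 pos [ 502.4 -113.6  341.5] phi -105.68 tilt [-1.     0.     0.005] q [ 0.09  0.14 -0.06 -0.   -1.38  1.21] F [ 0.7 -0.9 -0.8] w 77.4
```

Run:
```python
from bench import arm
print(arm.job_done())
```

```text
the job is handed in; nothing more can be done
None
```

I turned the empty brass hook to the white mark and hung the middle-sized copper lantern on it. The job was handed in at about 23 s; `arm.job_done()` reports no verdict.

**What I did**
- **Turning the stand:** I gripped the knob and turned the head about 127° anticlockwise.
- **Picking the lantern:** I took the one at scene (399,308). Its bar measured about 141 mm up, before correcting to the top edge. The large lantern measured about 193 mm and the small one about 109 mm.
- **Hanging it:** I carried it in from outside over the lip and felt the stop with about 3 N. I then backed off about 2 mm and lowered the bar to about 215 mm. The stand took about 5 N at most before I let go and backed off straight up.

**Last checks**
- **Lantern:** In both fixed views it hangs upright, and its strap tops lie within a pixel of where they should be with the bar in the notch.
- **Bystanders:** The bottle, cup and bowl moved less than 1 pixel between the first and last pictures.
- **Stillness:** The lantern's stillness was not cleanly confirmed. A picture-difference check showed 139 to 186 changed pixels, which I put down to the arm settling and image noise but did not trace.
- **Hook direction:** The hook came out at 163.4° to 165.1° and the mark mostly at 163° to 167.5°. The disagreement is a few degrees and inside the 7° tolerance. The first side-view readings of the mark's outer end were off, at up to 169.8°.
- **Knob grip:** Closing on the knob briefly showed about 36 N at the wrist, which I relieved before turning.

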